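# Fit the spare battery pack from the media-unit drawer into the backup cradle

### The job

Pull open the drawer under the overhanging board, take out the spare battery pack and stand it upright in the pocket of the white battery cradle, let go of it, then swing the hinged clamp down over it until the clamp is fully closed and the pack is pressed home. Leave the remote in the drawer, which may stay open, and do not disturb the other things standing about.

Things in the scene. Friction and masses are not known exactly. Their poses are not given: they have to be found in the camera images.
- chest: fixed walnut-laminate drawer unit, 220 deep (x) x 270 wide (y) x 107 mm high to its lower top; origin on the table under its centre, x axis from its front (looking roughly to the robot's right) to its back, z up. 12 mm side panels carry a board above it (see board_edge).
- board_edge (a point): middle of the lower front edge of the board above the drawer unit, 149 mm in front of the chest origin, 215 mm above the table; axes as the chest's. The board is 290 wide, 18 mm thick, and overhangs the drawer front by 25 mm: a tool reaching straight down to the handle hits it, so lean it 20 to 45 degrees, wrist on the side the drawer opens to.
- drawer (a joint): opening of the drawer in m: 0 shut (as at the start), 0.165 at its stop; slides along chest -x, friction 2.5 N. Front panel 264 wide, 14 mm thick, outer face at chest x = -124 mm when shut, top edge 86 mm above the table. Inside 226 mm wide and 194 mm long, side walls 68 mm and floor 22 mm above the table.
- drawer_handle (a point): middle of the handle, 55 mm above the table, moving with the drawer: an upright round steel bar, 12 mm diameter, 60 mm tall (22 to 82 mm above the table), its axis 35 mm in front of the drawer's face, held to the face by an 8 mm rod near each end (30 and 74 mm above the table). Axes as the chest's.
- drawer_floor (a point): middle of the drawer's inside floor (top of the floor), moving with the drawer; axes as the chest's. The pack and the remote lie side by side on this floor, one 55 mm to each side of its middle line; which is on which side varies.
- pack_center (a point): centre of the loose spare battery pack: a plain dark grey block 100 long (x) x 42 wide (y) x 60 mm high (z), 0.2 to 0.31 kg, the same either way round. Starts upright on the drawer floor close behind the drawer's front panel, its length roughly along the slide.
- remote_center (a point): centre of the black TV remote lying in the drawer, 116 x 44 x 20 mm; it stays in the drawer.
- cradle: fixed white battery backup cradle, base 170 x 82 mm; origin on the table under the middle of its pocket, x axis along the pocket from the open (robot) end to the clamp's hinge, z up. The pocket is 106 x 48 mm (3 mm to spare all round the pack), its walls 36 mm above the table.
- cradle_home (a point): where the pack's centre is when fully home: middle of the pocket, 44 mm above the table; axes as the cradle's. Before the clamp is closed the pack stands 8 mm higher, its underside 22 mm above the table, on the sprung contact plate.
- contact_plate (a joint): travel of the brass sprung plate in the pocket's floor, in m: 0 up (as at the start, and still so under the pack's weight), 0.008 fully down; the spring pushes up with 3.9 N at 0 and 5.9 N at 0.008.
- clamp (a joint): angle of the clamp in rad: 0 fully closed (arm level over the pack), 1.57 upright, 1.95 leaning back at its stop; stiff hinge (0.3 N m) that stays where it is left, so closed too. Closing takes about 6 N down near its free end.
- clamp_hinge (a point): middle of the clamp's hinge axis, 70 mm from the pocket's middle towards cradle +x, 80 mm above the table; the axis runs along the cradle's y. Hinge cheeks beside it reach 88 mm above the table.
- clamp_tip (a point): free end of the clamp arm, 115 mm from the hinge, moving with the clamp: an aluminium bar 36 wide, 8 mm thick, with a rubber pad beneath that presses the middle of the pack. Closed, it points from the hinge to cradle -x, upper face 86 mm above the table; open, it stands up, with 60 mm free straight behind it for a finger to push it over.
- mug_center (a point): centre of the teal ceramic mug, 80 mm diameter, 95 mm high, handle at its side; stands beside the drawer's path, on the side away from the robot.
- globe: glass globe ornament, 64 mm ball on a foot, 80 mm high, origin under its foot; stands beside the drawer's path, away from the robot.
- car: wooden toy car 120 x 71 x 61 mm, origin on the table under its centre; right of the cradle.
- tin: steel tealight tin, 60 mm diameter, 45 mm high, origin under its centre; left of the cradle.
- speaker: round grey loudspeaker, 72 mm diameter, 130 mm high, origin under its centre; behind the cradle, to the right of the clamp.
Mind the look-alikes: they are no part of the job. What is shaped like the cradle but blue, purple or red is not meant.

How it is judged:
By the outcome, as a careful person would: the job done as asked, in the order asked, and still so for the second after the job is handed in, with the robot touching nothing.
It also fails if it takes over 67 s, if anything falls off the work surface, if the arm or the gripper's body presses on something with over 40 N, if the wrist force passes 120 N, or if a joint passes its speed limit or range.

### The arm

A 6-joint arm with a two-finger parallel gripper is mounted at the origin on the work surface. World frame = base frame: x ahead of the robot, y to its left, z up, the work surface at z = 0. Lengths are in m, angles in rad, forces in N, time in s.
With the tool pointing down it reaches from about 0.4 to 0.825 m from the base axis. Payload 7 kg.
Tool frame: the origin (TCP) lies between the finger pads; the fingertips stand 19 mm ahead of it and the grasp point (between the pads) is the TCP; y points along the fingers, x is the direction in which the jaws open and shut, and the axes are right-handed (so a half turn about y gives the same grasp; the last joint's range is limited). The gripper opens to 88 mm and grips with 3 to 60 N. Pads are 19 mm wide; open, the fingers measure 130 mm over their backs; the gripper's body (78 mm by 193 mm) begins 47 mm behind the grasp point.
Start: joints at [0.288, 0.359, 0.012, 0, -1.224, -0.288], TCP at [0.675, -0, 0.219] pointing down, gripper open.
Joint ranges: [-3.07, 3.07], [-1.43, 2.12], [-1.02, 1.25], [-3.03, 1.67], [-3.05, -0], [-3.03, 3.03]. Speed limits (rad/s): [2.39, 2.39, 3.01, 3.14, 3.14, 3.14].

### API

Orientations are given as a 3x3 rotation matrix whose columns are the frame's x, y, z axes.
In Python, from cell import bot, read_camera, camera_info gives the robot as it stands.
- The arm moves only by the tool step_arm, never from a script. Its argument "moves" is a list of rows, each an object of numbers: "jaw": the opening in per cent of the stroke, from 0 (shut) to 100 (fully open); "dx", "dy", "dz": the shift along the tool's x, y, z in units of 50 mm (1.0 is 50 mm); "yaw": the turn about the tool's y in units of 5 degrees (1.0 is 5 degrees). A call has 1 to 20 rows; each row is the pose to reach, as a shift and turn from the pose commanded when the call began, along the tool's axes at that moment; what a row does not reach only later rows make up. A row lasts 1/10 s, in which the tool goes at most 50 mm and 8.59 degrees, less where a joint would pass 70% of its speed; a pose out of reach is approached as far as the arm can. A call with a gripper value outside its range is refused whole. The fingers move at their own pace and stop on an object; the grip force is fixed at half the most. Time passes only in rows, so rows that repeat a pose let the fingers close. It gives the time, the measured TCP pose, the force and the opening at its end, in the units of the state.
- bot.state(): the state, without advancing time (a new reading comes with each control period).
- read_camera(name): name is "scene" or "side" or "wrist"; returns the picture (480x640x3 uint8, blue, green, red); there is no depth.
- camera_info(name): a dict with "fx", "fy", "cx", "cy" (pixels), "k1" (the pictures are not rectified: a ray, as slopes to the right and down, at radius r is drawn at 1 + k1 r^2 times it, then the intrinsics apply), "R" (3x3) and "t" (3): a world point X has camera coordinates R X + t. Camera axes: x right, y down, z forward; pixel columns grow to the right and rows downward; lengths in m; the calibration is good to about 2 mm. A picture is of the moment at which its call begins: read the wrist's pose just before it. camera_info takes no time and is no camera call; for the wrist camera it gives the pose at the moment of the call.
- bot.job_done(): hands the job in, once; it reports no verdict.
The state is a dict: "clock": time; "qpos": joint angles; "qd": joint speeds; "effort": joint torques, N m; "ee_pos": TCP position; "eef_rot": TCP orientation; "wrist_force": force on the tool from outside, world axes, zero at the start; "ft_torque": the same for the moment, N m; "finger_gap": finger opening in m.
Only numpy, scipy, OpenCV 4.12 (cv2) and the standard library are available. Lean on these libraries where they do the work, as an engineer would, in place of code of your own. Each camera call takes 0.05 s, during which the arm holds its last target.

## Working session

There is one attempt and no reset: what is moved stays moved. The work goes in short steps, Python scripts to look and compute and a tool call to move; the robot and the scene stay as the last step left them, time stands still between calls to the robot, and variables do not carry over. Pictures are saved under pics/ and viewed, and the job is handed in when it is done.

Besides the shell and the picture viewer there is one more tool, called after "Request:" in YAML: its name, and indented under it one key for each argument. step_arm: Moves the arm, as the interface text tells. Its arguments: {"type":"object","properties":{"moves":{"type":"array","items":{"type":"object","properties":{"jaw":{"type":"number"},"dx":{"type":"number"},"dy":{"type":"number"},"dz":{"type":"number"},"yaw":{"type":"number"}}}}},"required":["moves"]}

```bash
mkdir -p pics; ls
python3 - <<'E'
from cell import bot, read_camera, camera_info
import cv2
for n in ["scene","side","wrist"]:
    cv2.imwrite(f"pics/{n}0.png",read_camera(n)); c=camera_info(n); print(n,c)
print(bot.state())
E
```

```text
pics
scene {'fx': 614.5157194397469, 'fy': 614.5157194397469, 'cx': 321.34022462660295, 'cy': 236.87670563732314, 'k1': 0.04544907908821902, 'R': array([[ 0.49873359,  0.86674946, -0.0031889 ],
       [ 0.50374434, -0.292848  , -0.81270024],
       [-0.70534136,  0.40371452, -0.58267328]]), 't': array([-0.22424498, -0.16217881,  1.79038389])}
side {'fx': 441.24678171400933, 'fy': 441.24678171400933, 'cx': 316.99679331898665, 'cy': 237.59514835482892, 'k1': -0.09692856943440924, 'R': array([[ 0.88607129, -0.46350745, -0.00620592],
       [-0.35232838, -0.66471335, -0.6588026 ],
       [ 0.30123475,  0.58593259, -0.75229025]]), 't': array([-0.48032148,  0.23556166,  1.150015  ])}
wrist {'fx': 345.69250569333053, 'fy': 345.69250569333053, 'cx': 315.3316905488646, 'cy': 244.2077841713974, 'k1': -0.0031348988266687652, 'R': array([[-9.99996951e-01,  1.78388576e-05,  2.46929891e-03],
       [ 6.23518963e-04,  9.69395234e-01,  2.45504566e-01],
       [-2.38934708e-03,  2.45505357e-01, -9.69392289e-01]]), 't': array([ 0.67445165, -0.03155465,  0.38950268])}
{'clock': 0.15, 'qpos': array([ 2.88070051e-01,  3.59239659e-01,  1.12641137e-02, -2.37917292e-04,
       -1.22408692e+00, -2.88107502e-01]), 'qd': array([-0.00034841, -0.00036894,  0.00049613,  0.00102808, -0.00121763,
        0.0012259 ]), 'effort': array([ 1.39394037e-04, -5.83274567e+01,  2.93289685e+01,  7.00122759e+00,
        8.75052094e-03, -9.76538854e-05]), 'ee_pos': array([ 6.74623746e-01, -5.36681545e-05,  2.17927463e-01]), 'eef_rot': array([[-9.99999177e-01, -1.27752327e-03, -1.18345192e-04],
       [ 1.18530744e-04, -1.45168928e-04, -9.99999982e-01],
       [ 1.27750607e-03, -9.99999173e-01,  1.45320234e-04]]), 'wrist_force': array([-0.41839106, -0.2090635 ,  0.891819  ]), 'ft_torque': array([-0.03474748, -0.00884911, -0.03944851]), 'finger_gap': 0.08740297416284719}
```

View pics/scene0.png

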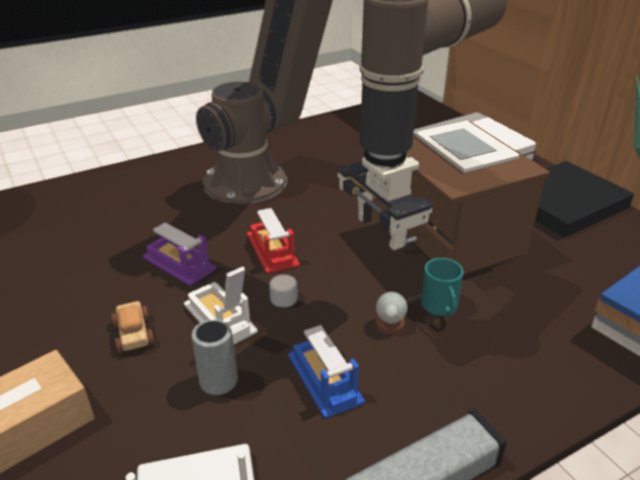

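View pics/side0.png

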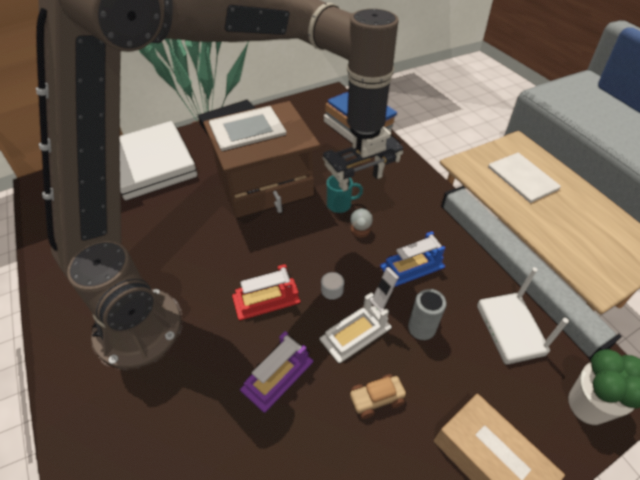

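View pics/wrist0.png

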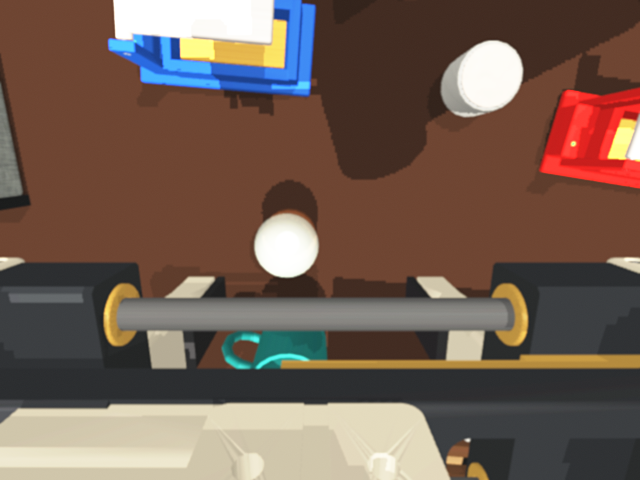

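```bash
cat > h.py <<'E'
from cell import bot, read_camera, camera_info
import cv2, numpy as np, json
def crop(src,dst,x0,y0,x1,y1,s,step=20):
    im=cv2.imread(src)[y0:y1,x0:x1]; im=cv2.resize(im,None,fx=s,fy=s,interpolation=cv2.INTER_CUBIC)
    for x in range((x0//step+1)*step,x1,step):
        X=int((x-x0)*s); cv2.line(im,(X,0),(X,6),(0,255,255),1); cv2.putText(im,str(x),(X+1,16),0,.38,(0,255,255),1)
    for y in range((y0//step+1)*step,y1,step):
        Y=int((y-y0)*s); cv2.line(im,(0,Y),(6,Y),(0,255,255),1); cv2.putText(im,str(y),(8,Y+4),0,.38,(0,255,255),1)
    cv2.imwrite(dst,im)
def proj(c,P):
    P=np.atleast_2d(P); q=P@np.array(c["R"]).T+c["t"]; u=q[:,:2]/q[:,2:]
    u=u*(1+c["k1"]*(u**2).sum(1,keepdims=True))
    return u*[c["fx"],c["fy"]]+[c["cx"],c["cy"]]
def ray(c,p):
    d=(np.array(p,float)-[c["cx"],c["cy"]])/[c["fx"],c["fy"]]; u=d.copy()
    for _ in range(20): u=d/(1+c["k1"]*(u@u))
    R=np.array(c["R"]); o=-R.T@c["t"]; v=R.T@np.r_[u,1]; return o,v
def onz(c,p,z):
    o,v=ray(c,p); return o+v*(z-o[2])/v[2]
E
python3 - <<'E'
from h import *
crop("pics/side0.png","pics/s_ch.png",190,90,400,240,3.8)
crop("pics/side0.png","pics/s_cr.png",300,255,460,375,5)
crop("pics/scene0.png","pics/c_cr.png",170,250,310,355,5.5)
crop("pics/scene0.png","pics/c_ch.png",370,100,570,250,4)
E
```

```text
(no output)
```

View pics/s_ch.png

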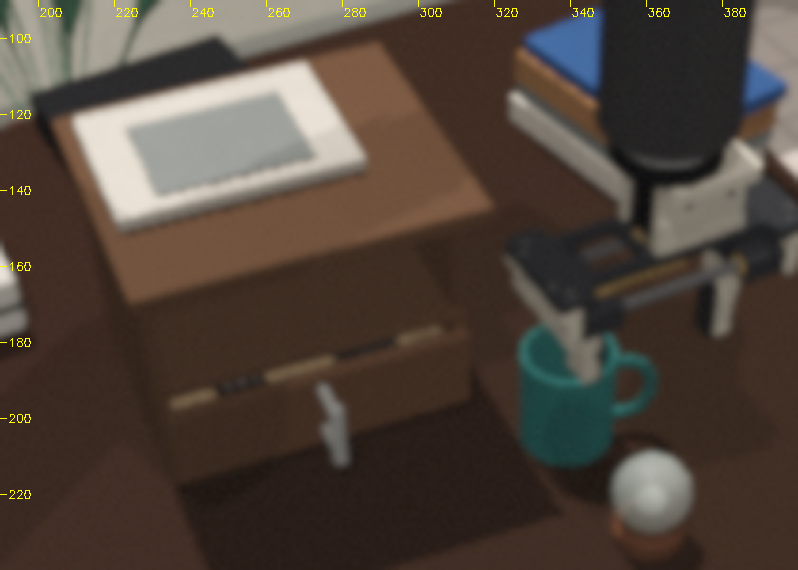

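View pics/s_cr.png

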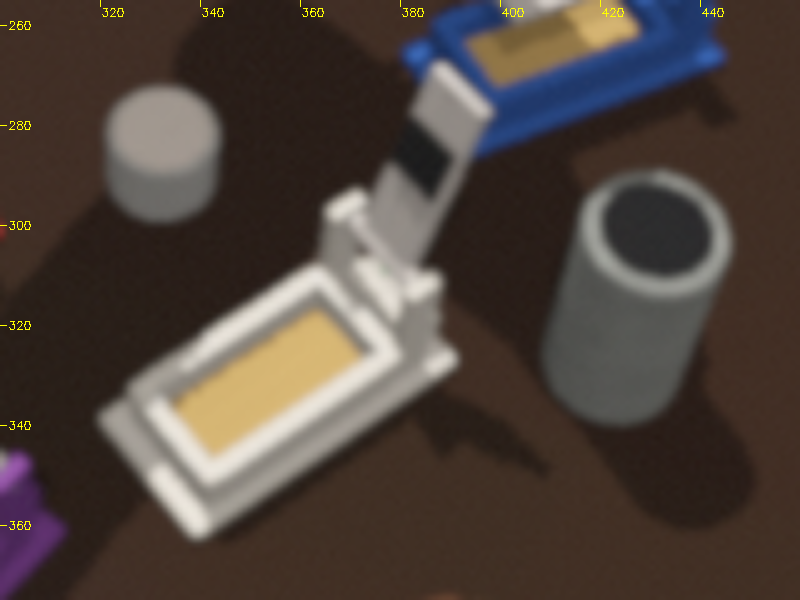

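View pics/c_cr.png

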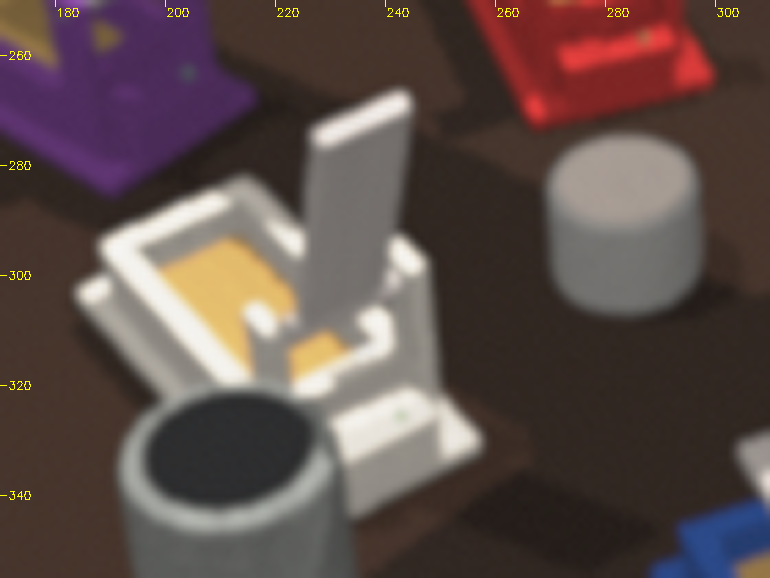

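View pics/c_ch.png

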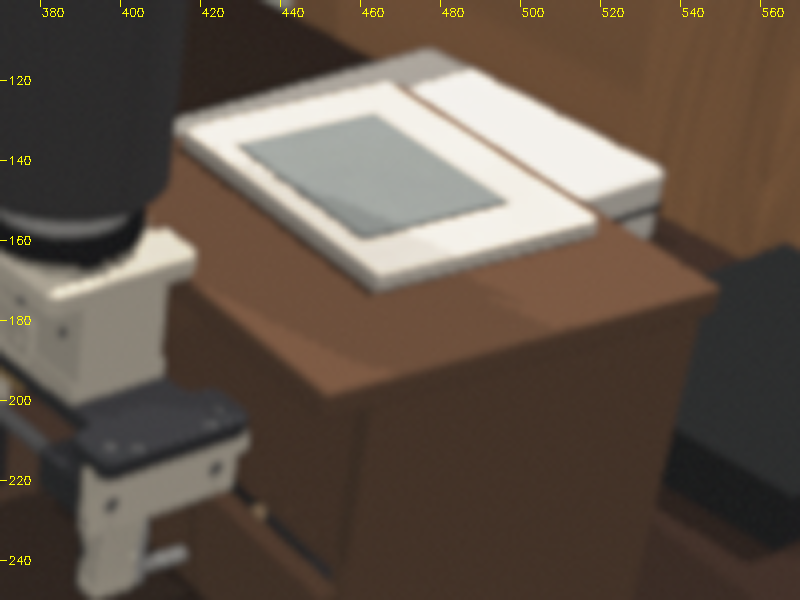

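```bash
cat >> h.py <<'E'
from scipy.optimize import least_squares
def T2(p,P):
    c,s=np.cos(p[2]),np.sin(p[2]); P=np.atleast_2d(np.array(P,float)).copy()
    x=P[:,0]*c-P[:,1]*s+p[0]; y=P[:,0]*s+P[:,1]*c+p[1]; P[:,0]=x;P[:,1]=y; return P
def fit(obs,p0,extra=None):
    # obs: list (caminfo, pix, localpt)
    def f(p): return np.concatenate([(proj(c,T2(p,P))-px).ravel() for c,px,P in obs])
    r=least_squares(f,p0,loss='soft_l1',f_scale=1.5); return r.x, f(r.x).reshape(-1,2)
E
python3 - <<'E'
from h import *
S=camera_info("side");C=camera_info("scene");W=camera_info("wrist")
print("wristcam pos",-np.array(W["R"]).T@W["t"])
for h in [0,.047,.07,.09,.11,.15,.2,.25]:
    P=[[.675,0,.218+h]]; print(h,proj(C,P).round(),proj(S,P).round())
o=[(S,(279,195.8),(-.159,0,.082)),(S,(279.7,212.4),(-.159,0,.022)),
(S,(223.7,169.7),(-.149,.145,.233)),(S,(319.5,144),(-.149,-.145,.233)),(C,(451.5,198.8),(-.149,-.145,.233))]
p,r=fit(o,[.6,.45,np.pi/2]);print(p,r.round(1))
for q in [(203.7,120.3),(290,101)]: print(onz(S,q,.233))
print(onz(C,(549.5,172),.233))
print("back",T2(p,[[.11,.145,.233],[.11,-.145,.233]]))
# items ground
w=.005
o=[(S,(326,333.4),(-.053-w,.024+w,.036)),(S,(342,353),(-.053-w,-.024-w,.036)),(S,(380.4,325.4),(.053+w,-.024-w,.036)),(S,(364,308),(.053+w,.024+w,.036)),
(C,(188.2,294.5),(-.053-w,-.024-w,.036)),(C,(214.5,282.4),(-.053-w,.024+w,.036))]
p,r=fit(o,[.6,-.3,0]);print(p,r.round(1))
print(onz(S,(339.6,363),.01),onz(S,(320,338.6),.01),onz(S,(391.4,326.6),.01))
E
```

```text
wristcam pos [ 0.67539993 -0.0650481   0.38366228]
0 [[379. 237.]] [[360. 184.]]
0.047 [[380. 217.]] [[361. 170.]]
0.07 [[381. 207.]] [[362. 163.]]
0.09 [[382. 198.]] [[362. 157.]]
0.11 [[382. 188.]] [[363. 151.]]
0.15 [[384. 169.]] [[364. 138.]]
0.2 [[385. 144.]] [[366. 121.]]
0.25 [[387. 117.]] [[367. 102.]]
[0.51881139 0.35029045 1.5070034 ] [[-0.7  1.1]
 [-0.1 -1.8]
 [ 0.3  0.2]
 [ 0.4 -0.9]
 [-0.3  0.1]]
[0.38870971 0.47226354 0.233     ]
[0.6745539  0.44165778 0.233     ]
[0.67591343 0.44899102 0.233     ]
back [[0.3811188  0.46931041 0.233     ]
 [0.67052892 0.450823   0.233     ]]
[ 0.4932364  -0.28819901  0.12899883] [[ 1.4 -0.9]
 [-0.6 -3.2]
 [-2.4  0.1]
 [-0.4  1.6]
 [ 0.3  0.3]
 [-2.1  1.8]]
[ 0.42544431 -0.34234283  0.01      ] [ 0.414287   -0.26088019  0.01      ] [ 0.59378773 -0.31719841  0.01      ]
```

Run:
```python
from h import *
crop("pics/scene0.png","pics/c_g.png",330,100,450,260,5)
crop("pics/side0.png","pics/s_g.png",310,80,420,210,5.5)
```

```text
(no output)
```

View pics/c_g.png

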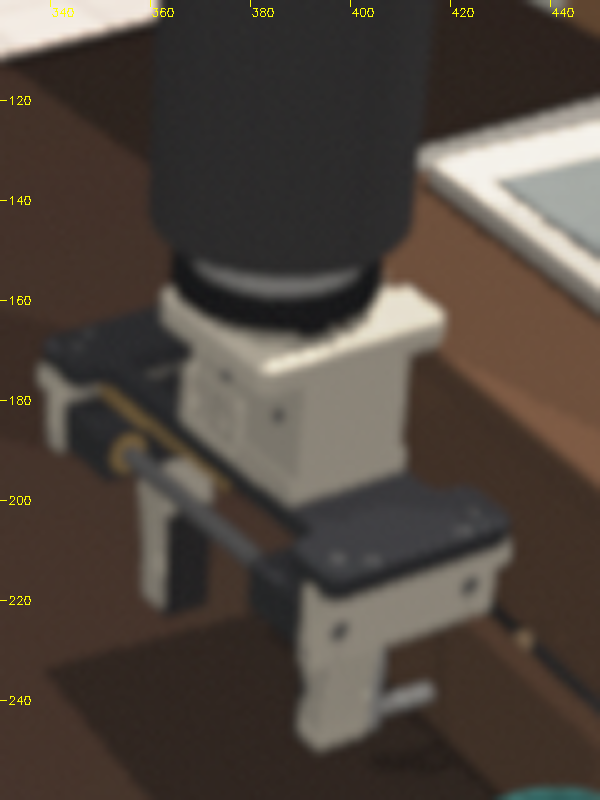

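View pics/s_g.png

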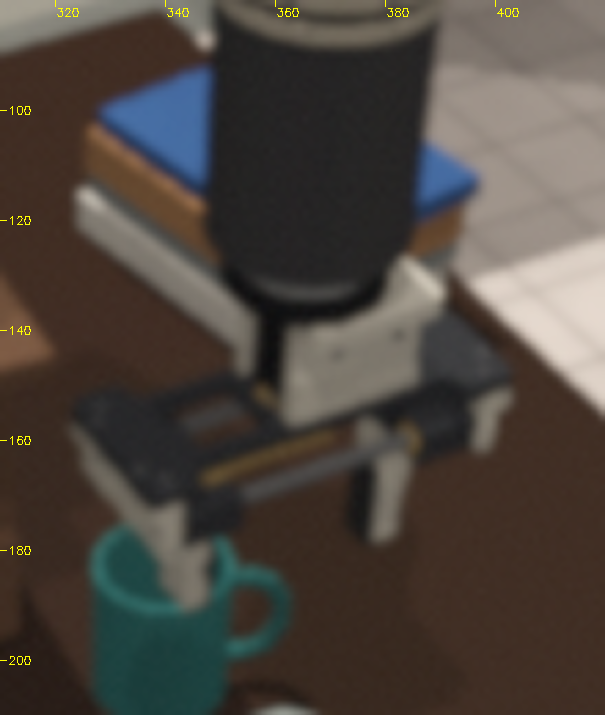

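Request:
step_arm:
  moves:
    - {"dx":1,"dz":-0.7,"yaw":1.7}
    - {"dx":2,"dz":-1.4,"yaw":3.4}
    - {"dx":3.4,"dz":-2.4,"yaw":5.1}
    - {"dx":3.4,"dz":-2.4,"yaw":6.8}
    - {"dx":3.4,"dz":-2.4,"yaw":8.5}
    - {"dx":3.4,"dz":-2.4,"yaw":10.2}
    - {"dx":3.4,"dz":-2.4,"yaw":11.9}
    - {"dx":3.4,"dz":-2.4,"yaw":13.6}
    - {"dx":3.4,"dz":-2.4,"yaw":15.3}
    - {"dx":3.4,"dz":-2.4,"yaw":17}
    - {"dx":3.4,"dz":-2.4,"yaw":18.7}
    - {"dx":3.4,"dz":-2.4,"yaw":18.7}
    - {"dx":3.4,"dz":-2.4,"yaw":18.7}

```text
validation failed for argument at $.mo...
```

Run:
```python
from h import *
import pickle
s=bot.state();print(s["clock"],s["ee_pos"],s["eef_rot"].round(3).tolist(),s["qpos"].round(2),s["wrist_force"].round(1))
W=camera_info("wrist");cv2.imwrite("pics/wrist1.png",read_camera("wrist"))
cv2.imwrite("pics/scene1.png",read_camera("scene"))
cv2.imwrite("pics/side1.png",read_camera("side"))
pickle.dump(W,open("w1.pkl","wb"))
```

```text
0.15 [ 6.74623746e-01 -5.36681545e-05  2.17927463e-01] [[-1.0, -0.001, -0.0], [0.0, -0.0, -1.0], [0.001, -1.0, 0.0]] [ 0.29  0.36  0.01 -0.   -1.22 -0.29] [-0.4 -0.2  0.9]
```

View pics/wrist1.png

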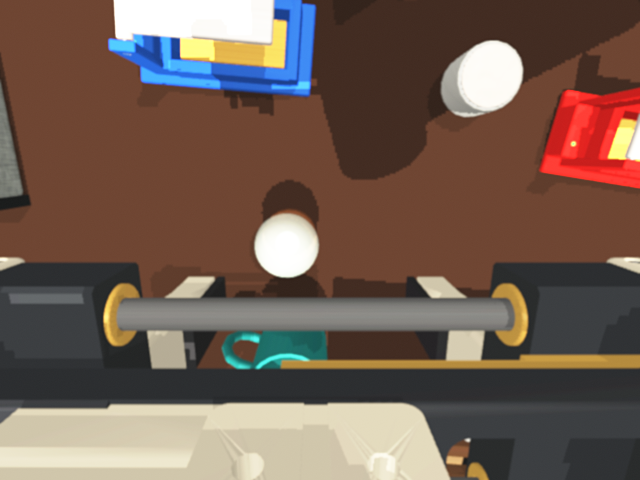

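View pics/scene1.png

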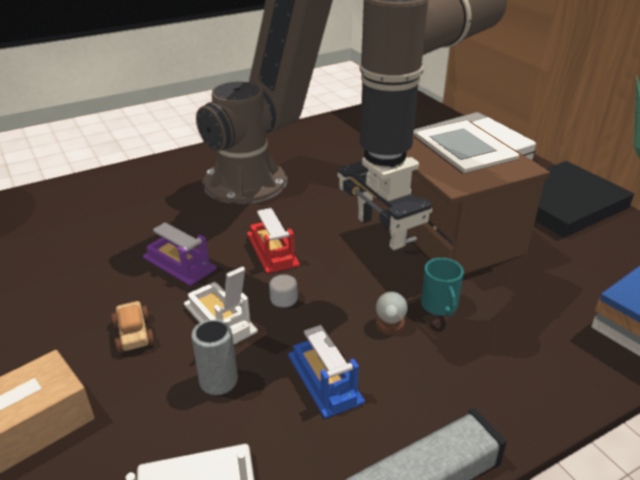

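View pics/side1.png

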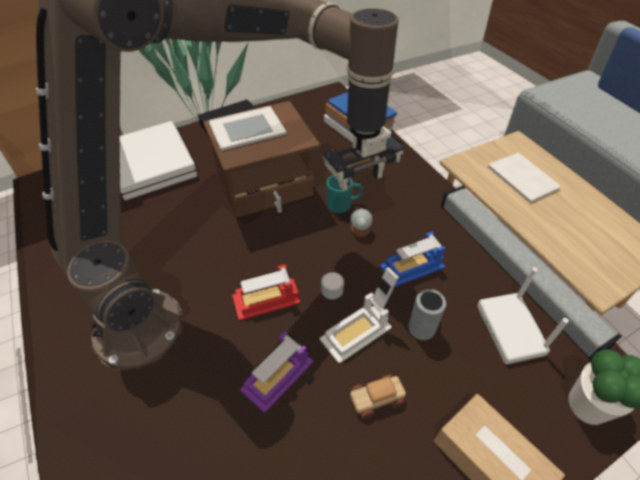

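The move was refused and the arm hasn't moved. I'll retry with every field filled in on each row.

Request:
step_arm:
  moves:
    - {"dx":1,"dy":0,"dz":-0.7,"yaw":1.7,"jaw":100}

```text
clock: 0.4
ee_pos: [0.6361, 0.027, 0.2165]
eef_rot: [[-0.989, -0.002, -0.15], [0.15, -0.002, -0.989], [0.001, -1.0, 0.002]]
wrist_force: [-0.7, 2.7, -0.7]
finger_gap: 0.0872
```

Request:
step_arm:
  moves:
    - {"dx":0.8,"dy":0,"dz":-0.4,"yaw":1.7,"jaw":100}
    - {"dx":1.6,"dy":0,"dz":-0.8,"yaw":3.4,"jaw":100}
    - {"dx":2.4,"dy":0,"dz":-1.2,"yaw":5.1,"jaw":100}
    - {"dx":2.65,"dy":0,"dz":-1.33,"yaw":6.8,"jaw":100}
    - {"dx":2.65,"dy":0,"dz":-1.33,"yaw":8.5,"jaw":100}
    - {"dx":2.65,"dy":0,"dz":-1.33,"yaw":10.2,"jaw":100}
    - {"dx":2.65,"dy":0,"dz":-1.33,"yaw":11.9,"jaw":100}
    - {"dx":2.65,"dy":0,"dz":-1.33,"yaw":13.6,"jaw":100}
    - {"dx":2.65,"dy":0,"dz":-1.33,"yaw":15.3,"jaw":100}
    - {"dx":2.65,"dy":0,"dz":-1.33,"yaw":17,"jaw":100}
    - {"dx":2.65,"dy":0,"dz":-1.33,"yaw":17,"jaw":100}
    - {"dx":2.65,"dy":0,"dz":-1.33,"yaw":17,"jaw":100}

```text
clock: 1.6
ee_pos: [0.5128, 0.114, 0.2187]
eef_rot: [[0.057, 0.0, -0.998], [0.998, 0.0, 0.057], [0.0, -1.0, -0.0]]
wrist_force: [-0.1, 0.4, -0.2]
finger_gap: 0.0876
```

Run:
```python
from h import *
import pickle
s=bot.state();print(s["clock"],s["ee_pos"],s["eef_rot"].round(3).tolist(),s["qpos"].round(2),s["wrist_force"].round(1))
W=camera_info("wrist");cv2.imwrite("pics/wrist2.png",read_camera("wrist"))
cv2.imwrite("pics/scene2.png",read_camera("scene"))
pickle.dump(W,open("w2.pkl","wb"))
```

```text
1.6 [0.51276628 0.11397216 0.21870229] [[0.057, 0.0, -0.998], [0.998, 0.0, 0.057], [0.0, -1.0, -0.0]] [ 0.59  0.11 -0.32 -0.   -1.14 -2.22] [-0.1  0.4 -0.2]
```

View pics/wrist2.png

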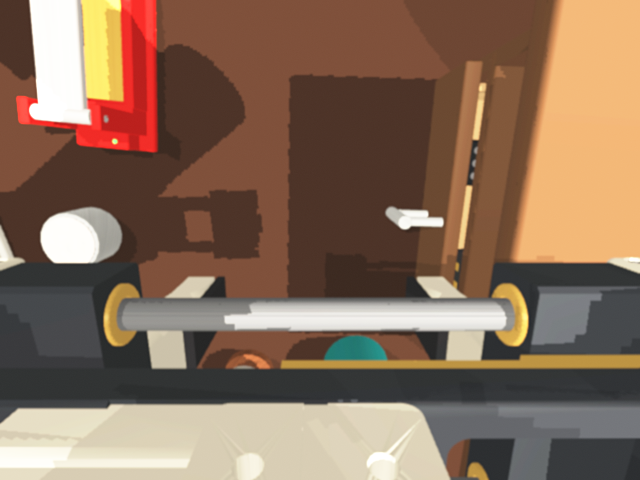

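View pics/scene2.png

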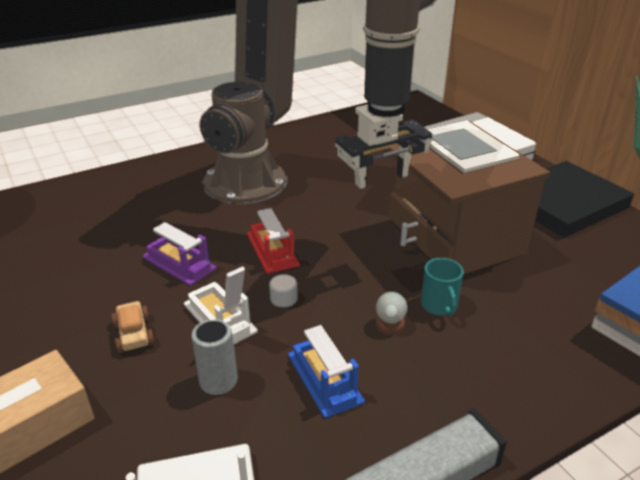

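Run:
```python
from h import *
crop("pics/wrist2.png","pics/w2a.png",360,50,560,250,4)
crop("pics/scene2.png","pics/c2a.png",380,170,480,260,7,10)
```

```text
(no output)
```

View pics/w2a.png

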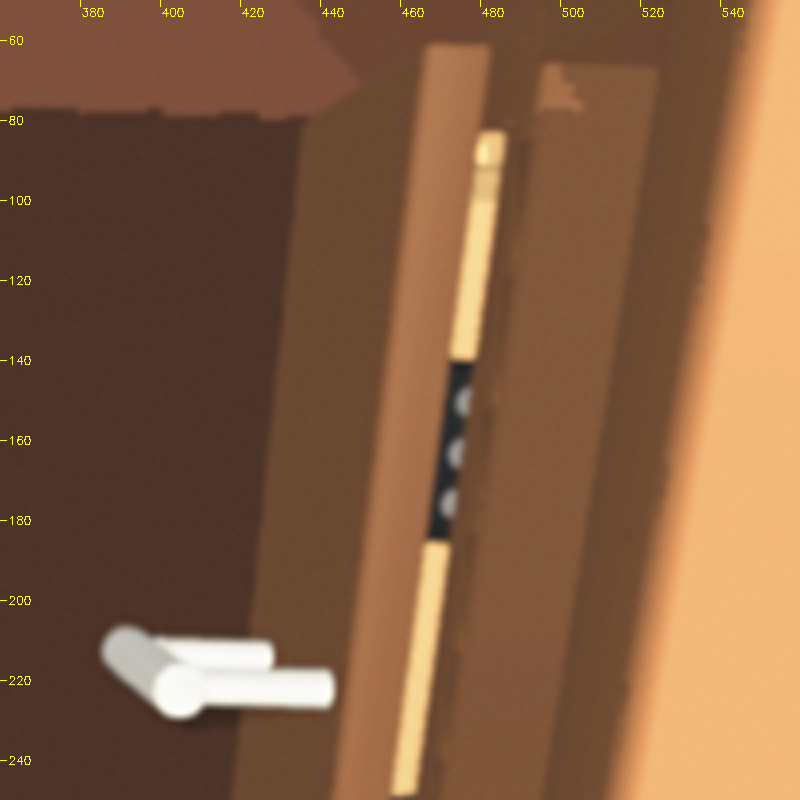

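View pics/c2a.png

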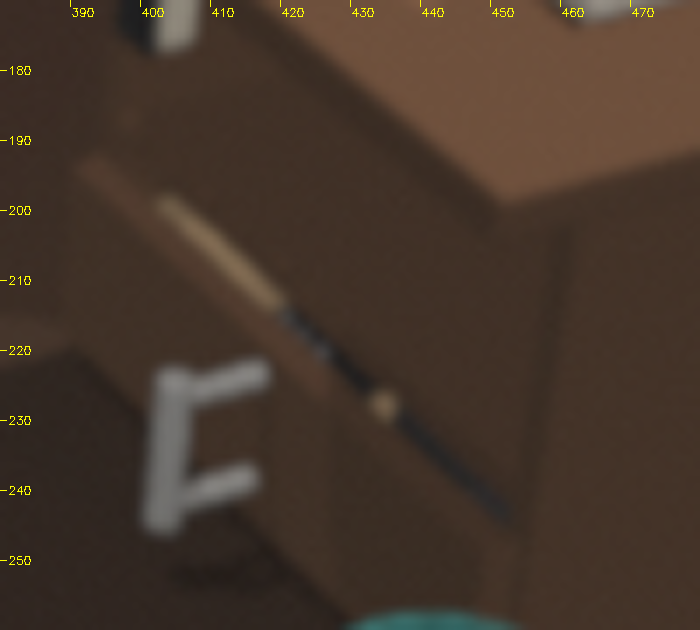

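Run:
```python
from h import *
import pickle
W=pickle.load(open("w2.pkl","rb"));S=camera_info("side");C=camera_info("scene")
print(onz(W,(404.5,222.5),.082),onz(W,(392,212),.022),onz(C,(404.7,223.3),.082),onz(S,(279,195.8),.082),onz(C,(403,244.5),.022))
# front panel top-outer edge line (z .086) two pts
a=onz(W,(466,62),.086);b=onz(W,(443.5,248),.086);d=a-b;print(a,b,np.degrees(np.arctan2(d[1],d[0])))
# panel outer top corner robot side
print(onz(W,(466.0,61.5),.086))
a=onz(W,(477,62),.086);print(a) 
o,v=ray(W,(240,200));print(o)
p=np.array([.519,.350,1.507]);print(T2(p,[[-.124,.132,.086],[-.159,0,.082]]))
# mug, globe, speaker, tin, car rough
print("globe",onz(S,(361,221),.05)[:2],onz(C,(391,307),.05)[:2])
print("mug",onz(S,(340,178),.095)[:2],onz(C,(442,268),.095)[:2])
print("spk top",onz(S,(431,300),.13)[:2],onz(C,(212,333),.13)[:2])
print("tin",onz(S,(332,280),.045)[:2],onz(C,(283.5,283),.045)[:2])
```

```text
[0.50847468 0.1942975  0.082     ] [0.50845754 0.19613736 0.022     ] [0.50494869 0.1977548  0.082     ] [0.51261125 0.19508905 0.082     ] [0.50818779 0.19589591 0.022     ]
[0.38189626 0.24091675 0.086     ] [0.53281032 0.22823757 0.086     ] 175.19752554982256
[0.38153589 0.24089947 0.086     ]
[0.38237321 0.24957565 0.086     ]
[0.44791707 0.11817289 0.38441777]
[[0.37936315 0.23466766 0.086     ]
 [0.50886326 0.19132345 0.082     ]]
globe [0.69753967 0.01035262] [0.70294285 0.02082892]
mug [0.71159508 0.16610085] [0.6958723  0.15405425]
spk top [ 0.66648231 -0.35232063] [ 0.66868294 -0.3510642 ]
tin [ 0.5167257  -0.13658648] [ 0.51695301 -0.13411429]
```

```bash
python3 - <<'E'
from h import *
import pickle
W=pickle.load(open("w2.pkl","rb"));S=camera_info("side");C=camera_info("scene")
hd=np.array([.5083,.1955]);u=np.array([np.cos(np.radians(85.7)),np.sin(np.radians(85.7))]);v=np.array([-u[1],u[0]])
def ch(p): d=np.array(p[:2])-hd; return np.round([d@u*1000,d@v*1000],1)
for px in [(552,50),(512.5,242)]: print("board top edge",ch(onz(W,px,.233)))
for px in [(223.7,169.7),(319.5,144)]: print("side board",ch(onz(S,px,.233)))
print("scene board",ch(onz(C,(451.5,199.3),.233)))
for px in [(466,62),(443.5,248)]: print("panel",ch(onz(W,px,.086)))
for px in [(117.5,10),(157,152),(78,147),(18,120)]: print("red",onz(W,px,.01)[:2].round(3))
# finger/palm extents from wrist view: 
s=bot.state(); print(ch(s["ee_pos"]))
E
python3 - <<'E'
import sys; sys.path.insert(0,'.')
from h import *
im=cv2.imread("pics/scene2.png")[80:200,320:460]
cv2.imwrite("pics/c2g.png",cv2.resize(im,None,fx=5.5,fy=5,interpolation=cv2.INTER_CUBIC))
C=camera_info("scene");t=np.array([.5128,.114,.2187])
# box hypotheses: jaw half a, other half b, heights
for h in (.09,.155):
  for a,b in((.04,.02),(.04,.039),(.025,.039)):
    R=[[b,-a],[b,a],[-b,-a],[-b,a]]
    print(h,a,b,(( proj(C,[t+[q[0],q[1],h] for q in R])-[320,80])*[5.5,5]).round().tolist())
E
```

```text
board top edge [11.6 97.5]
board top edge [ 8.2 19. ]
side board [  5.7 144.9]
side board [   4.4 -142.7]
scene board [   7.5 -147.2]
panel [ 35.8 129.5]
panel [ 34.5 -22. ]
red [ 0.301 -0.063]
red [ 0.433 -0.047]
red [ 0.423 -0.128]
red [ 0.393 -0.184]
[-80.9 -10.6]
0.09 0.04 0.02 [[287.0, 380.0], [462.0, 334.0], [229.0, 341.0], [401.0, 297.0]]
0.09 0.04 0.039 [[316.0, 399.0], [491.0, 352.0], [202.0, 323.0], [373.0, 280.0]]
0.09 0.025 0.039 [[350.0, 390.0], [459.0, 361.0], [235.0, 314.0], [342.0, 288.0]]
0.155 0.04 0.02 [[296.0, 234.0], [475.0, 191.0], [235.0, 197.0], [412.0, 156.0]]
0.155 0.04 0.039 [[325.0, 253.0], [506.0, 208.0], [208.0, 180.0], [383.0, 139.0]]
0.155 0.025 0.039 [[360.0, 244.0], [473.0, 216.0], [241.0, 173.0], [351.0, 147.0]]
```

View pics/c2g.png

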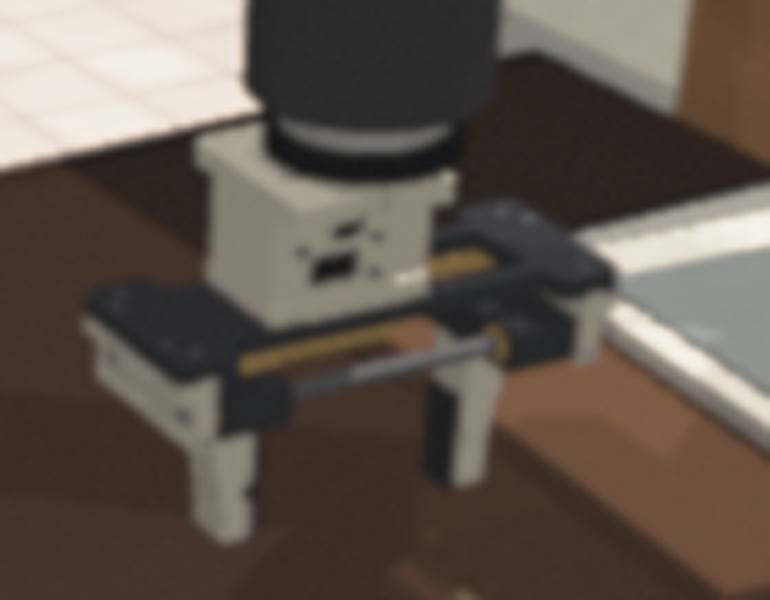

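Run:
```python
from h import *
C=camera_info("scene");t=np.array([.5128,.114,.2187])
for y in(-.065,-.044,.044,.065):
  for x in (-.0095,.0095): print(y,x,((proj(C,t+[x,y,-.019])-[320,80])*[5.5,5]).round())
hd=np.array([.5083,.1955]);a=np.radians(85.7);u=np.array([np.cos(a),np.sin(a)]);v=np.array([-u[1],u[0]])
print(hd-.042*u+.030*v, hd-.038*u+.030*v)
```

```text
-0.065 -0.0095 [[181. 589.]]
-0.065 0.0095 [[207. 609.]]
-0.044 -0.0095 [[225. 576.]]
-0.044 0.0095 [[251. 596.]]
0.044 -0.0095 [[406. 524.]]
0.044 0.0095 [[434. 543.]]
0.065 -0.0095 [[448. 512.]]
0.065 0.0095 [[476. 530.]]
[0.47523534 0.15586759] [0.47553525 0.15985633]
```

Run:
```python
from h import *
C=camera_info("scene");S=camera_info("side");t=np.array([.6746,0,.2179])
for c,n in((C,"scene"),(S,"side")):
 for x in(-.065,-.044,.044,.065):
  for y in (-.0095,.0095): print(n,x,y,proj(c,t+[x,y,-.019]).round(1))
s=bot.state();print(s["ee_pos"],s["clock"])
```

```text
scene -0.065 -0.0095 [[356.5 230. ]]
scene -0.065 0.0095 [[364.4 227.3]]
scene -0.044 -0.0095 [[362.1 235.2]]
scene -0.044 0.0095 [[370.1 232.4]]
scene 0.044 -0.0095 [[387.5 258.5]]
scene 0.044 0.0095 [[395.7 255.5]]
scene 0.065 -0.0095 [[394.  264.5]]
scene 0.065 0.0095 [[402.3 261.3]]
side -0.065 -0.0095 [[340.6 198.7]]
side -0.065 0.0095 [[337.1 194.4]]
side -0.044 -0.0095 [[347.3 196.2]]
side -0.044 0.0095 [[343.8 191.9]]
side 0.044 -0.0095 [[375.  185.9]]
side 0.044 0.0095 [[371.3 181.8]]
side 0.065 -0.0095 [[381.3 183.5]]
side 0.065 0.0095 [[377.6 179.5]]
[0.51280028 0.11398661 0.21867955] 1.7
```

Run:
```python
from h import *
C=camera_info("scene");S=camera_info("side")
def tri(a,b):
    o1,v1=ray(C,a);o2,v2=ray(S,b)
    A=np.c_[v1,-v2];s=np.linalg.lstsq(A,o2-o1,rcond=None)[0]
    p,q=o1+v1*s[0],o2+v2*s[1];return (p+q)/2,np.linalg.norm(p-q)
print(tri((393.6,250.4),(380.5,178)))
print(tri((404.6,223.4),(279,196)), "handle top")
# cylinder bottom / plate corners
print(tri((396,219),(330+0,0)) if 0 else "")
```

```text
(array([ 0.73268312, -0.00944963,  0.2248481 ]), np.float64(0.0048980141651976524))
(array([0.51095488, 0.19178043, 0.08617477]), np.float64(0.002375137193194813)) handle top
```

Run:
```python
from h import *
import pickle
W=pickle.load(open("w2.pkl","rb"));s=bot.state();R=s["eef_rot"];t=s["ee_pos"]
for yy in(-.007,0.019):
  for x in(-.065,-.044,.044,.065):
    for z in(-.0095,.0095): print(yy,x,z,proj(W,t+R@[x,yy,z]).round())
crop("pics/wrist2.png","pics/w2f.png",80,240,560,400,1.65)
```

```text
-0.007 -0.065 -0.0095 [[184. 311.]]
-0.007 -0.065 0.0095 [[180. 275.]]
-0.007 -0.044 -0.0095 [[226. 312.]]
-0.007 -0.044 0.0095 [[223. 275.]]
-0.007 0.044 -0.0095 [[402. 312.]]
-0.007 0.044 0.0095 [[405. 276.]]
-0.007 0.065 -0.0095 [[444. 312.]]
-0.007 0.065 0.0095 [[448. 276.]]
0.019 -0.065 -0.0095 [[200. 292.]]
0.019 -0.065 0.0095 [[198. 260.]]
0.019 -0.044 -0.0095 [[237. 292.]]
0.019 -0.044 0.0095 [[235. 260.]]
0.019 0.044 -0.0095 [[391. 292.]]
0.019 0.044 0.0095 [[393. 260.]]
0.019 0.065 -0.0095 [[428. 292.]]
0.019 0.065 0.0095 [[431. 260.]]
```

View pics/w2f.png

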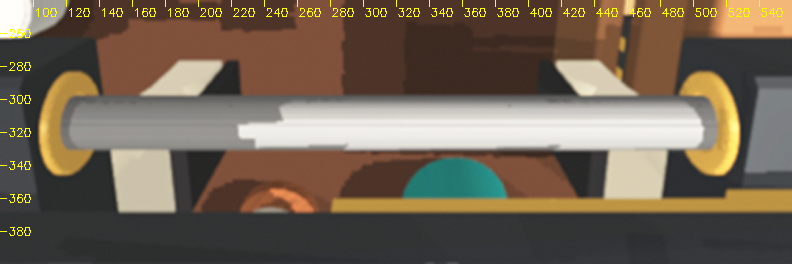

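Request:
step_arm:
  moves:
    - {"dx":-0.7,"dy":0,"dz":0.8,"yaw":0.2,"jaw":100}
    - {"dx":-0.7,"dy":0,"dz":0.8,"yaw":0.2,"jaw":100}
    - {"dx":-0.7,"dy":0.8,"dz":0.8,"yaw":0.2,"jaw":100}
    - {"dx":-0.7,"dy":1.6,"dz":0.8,"yaw":0.2,"jaw":100}
    - {"dx":-0.7,"dy":2.4,"dz":0.8,"yaw":0.2,"jaw":100}
    - {"dx":-0.7,"dy":3.1,"dz":0.8,"yaw":0.2,"jaw":100}
    - {"dx":-0.7,"dy":3.1,"dz":0.8,"yaw":0.2,"jaw":100}
    - {"dx":-0.7,"dy":3.1,"dz":0.8,"yaw":0.2,"jaw":100}
    - {"dx":-0.7,"dy":3.1,"dz":0.8,"yaw":0.2,"jaw":100}

```text
clock: 2.6
ee_pos: [0.4721, 0.0822, 0.0655]
eef_rot: [[0.077, 0.003, -0.997], [0.997, 0.001, 0.077], [0.001, -1.0, -0.002]]
wrist_force: [1.6, 0.6, 0.4]
finger_gap: 0.088
```

```bash
cat >> h.py <<'E'
hd=np.array([.5083,.1955]);_a=np.radians(85.7);u=np.array([np.cos(_a),np.sin(_a)]);v=np.array([-u[1],u[0]])
def ch(p): d=np.array(p[:2])-hd; return np.round([d@u*1000,d@v*1000],1)
def st():
    s=bot.state();R=s["eef_rot"];print("t",s["clock"],"pos",s["ee_pos"].round(4),"hdg",round(np.degrees(np.arctan2(R[1,0],R[0,0])),2),"down",R[:,1].round(3),"F",s["wrist_force"].round(1),"gap",round(s["finger_gap"],4),"ch",ch(s["ee_pos"])); return s
E
python3 - <<'E'
from h import *
st()
cv2.imwrite("pics/scene3.png",read_camera("scene"));cv2.imwrite("pics/side3.png",read_camera("side"))
crop("pics/scene3.png","pics/c3.png",320,120,480,260,5)
crop("pics/side3.png","pics/s3.png",200,120,340,260,5.5)
E
```

```text
t 2.6 pos [0.4721 0.0822 0.0655] hdg 85.57 down [ 0.003  0.001 -1.   ] F [1.6 0.6 0.4] gap 0.088 ch [-115.7   27.6]
```

View pics/c3.png

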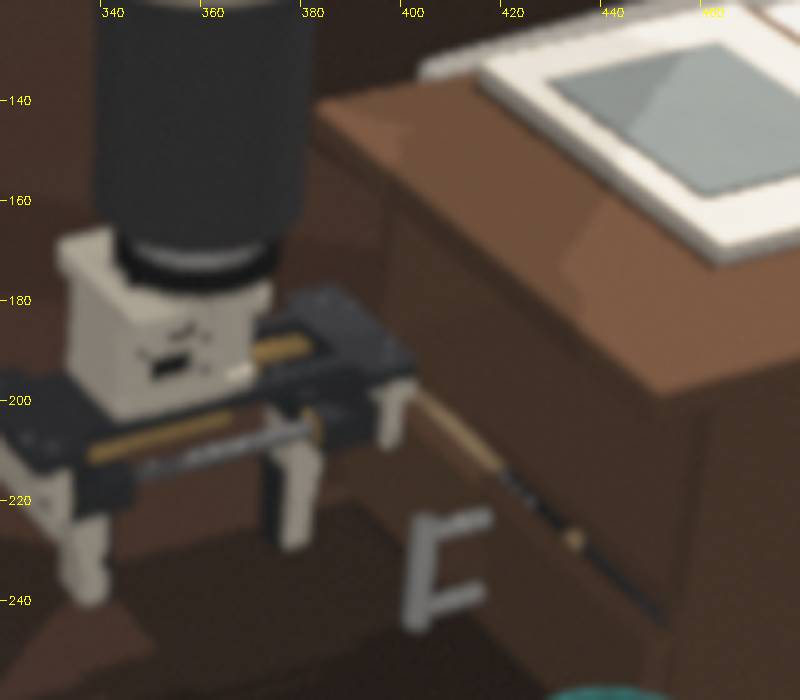

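View pics/s3.png

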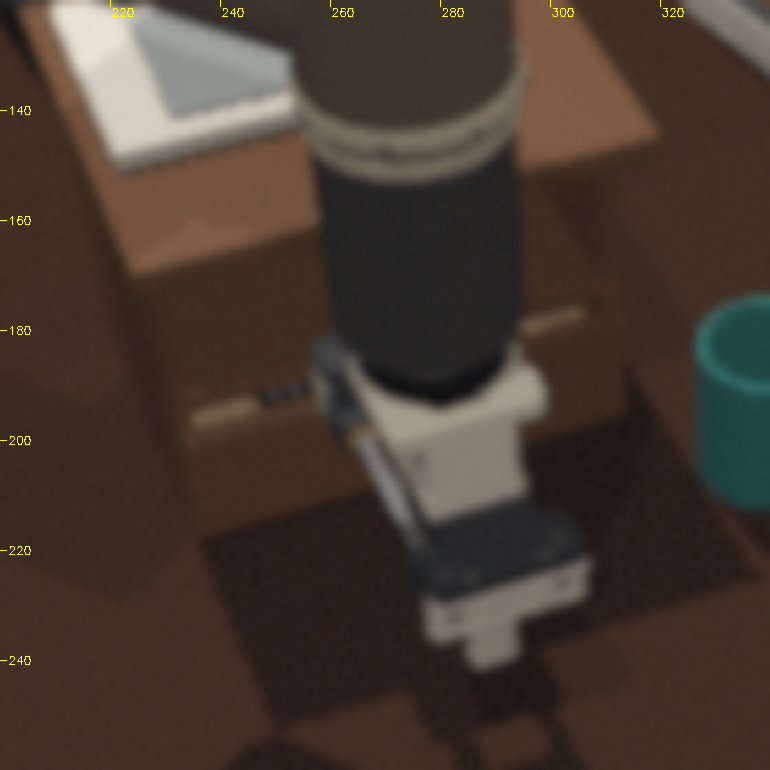

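Request:
step_arm:
  moves:
    - {"dx":0.5,"dy":0.08,"dz":0,"yaw":0,"jaw":100}
    - {"dx":0.9,"dy":0.08,"dz":0,"yaw":0,"jaw":100}
    - {"dx":1.2,"dy":0.08,"dz":0,"yaw":0,"jaw":100}
    - {"dx":1.4,"dy":0.08,"dz":0,"yaw":0,"jaw":100}
    - {"dx":1.55,"dy":0.08,"dz":0,"yaw":0,"jaw":100}
    - {"dx":1.55,"dy":0.08,"dz":0,"yaw":0,"jaw":100}
    - {"dx":1.55,"dy":0.08,"dz":0,"yaw":0,"jaw":100}

```text
clock: 3.4
ee_pos: [0.4766, 0.1585, 0.0596]
eef_rot: [[0.078, -0.0, -0.997], [0.997, -0.0, 0.078], [-0.0, -1.0, 0.0]]
wrist_force: [-0.5, -0.1, -0.0]
finger_gap: 0.0874
```

Run:
```python
from h import *
st()
import pickle
W=camera_info("wrist");cv2.imwrite("pics/wrist4.png",read_camera("wrist"));pickle.dump(W,open("w4.pkl","wb"))
cv2.imwrite("pics/scene4.png",read_camera("scene"))
crop("pics/scene4.png","pics/c4.png",350,120,490,260,5.5)
```

```text
t 3.4 pos [0.4766 0.1585 0.0596] hdg 85.51 down [-0. -0. -1.] F [-0.5 -0.1 -0. ] gap 0.0874 ch [-39.3  28.8]
```

View pics/c4.png

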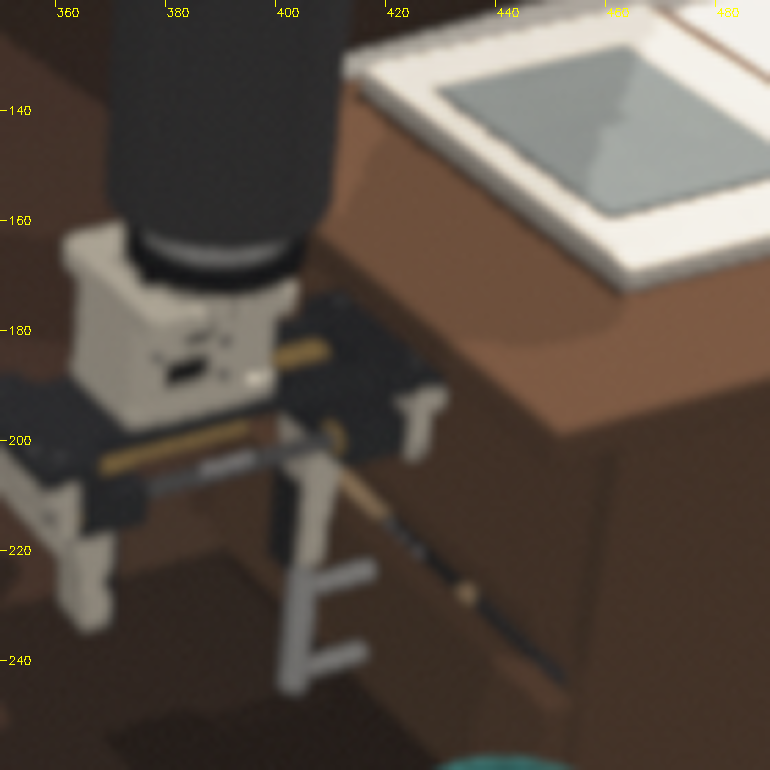

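View pics/wrist4.png

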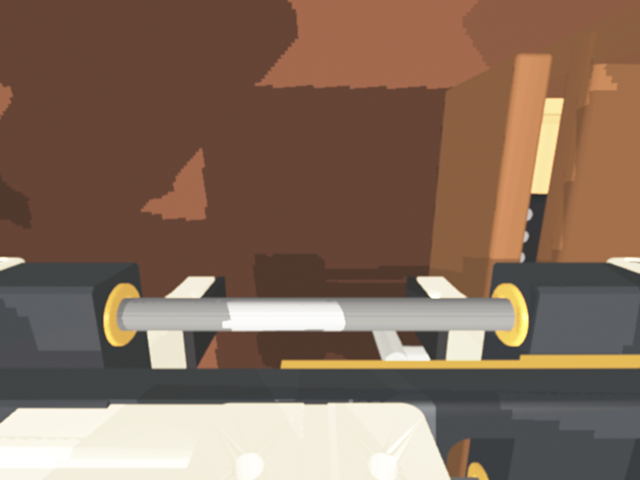

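Request:
step_arm:
  moves:
    - {"dx":0.05,"dy":0,"dz":0,"yaw":0,"jaw":100}
    - {"dx":0.05,"dy":0,"dz":-0.15,"yaw":0,"jaw":100}
    - {"dx":0.05,"dy":0,"dz":-0.24,"yaw":0,"jaw":100}
    - {"dx":0.05,"dy":0,"dz":-0.3,"yaw":0,"jaw":100}
    - {"dx":0.05,"dy":0,"dz":-0.3,"yaw":0,"jaw":100}
    - {"dx":0.05,"dy":0,"dz":-0.3,"yaw":0,"jaw":100}

```text
clock: 4.1
ee_pos: [0.4907, 0.1596, 0.0594]
eef_rot: [[0.079, -0.003, -0.997], [0.997, -0.001, 0.079], [-0.001, -1.0, 0.003]]
wrist_force: [-7.3, 0.7, 5.0]
finger_gap: 0.0877
```

Request:
step_arm:
  moves:
    - {"dx":-0.1,"dy":0,"dz":-0.02,"yaw":0,"jaw":100}
    - {"dx":-0.2,"dy":0,"dz":-0.02,"yaw":0,"jaw":100}
    - {"dx":-0.3,"dy":0,"dz":-0.02,"yaw":0,"jaw":100}
    - {"dx":-0.4,"dy":0,"dz":-0.02,"yaw":0,"jaw":100}

```text
clock: 4.5
ee_pos: [0.4892, 0.1395, 0.0593]
eef_rot: [[0.078, -0.004, -0.997], [0.997, -0.001, 0.078], [-0.001, -1.0, 0.004]]
wrist_force: [-11.4, 3.1, 7.4]
finger_gap: 0.0873
```

Run:
```python
from h import *
st()
cv2.imwrite("pics/scene5.png",read_camera("scene"))
crop("pics/scene5.png","pics/c5.png",350,120,490,260,5.5)
```

```text
t 4.5 pos [0.4892 0.1395 0.0593] hdg 85.52 down [-0.004 -0.001 -1.   ] F [-11.4   3.1   7.4] gap 0.0873 ch [-57.3  14.8]
```

View pics/c5.png

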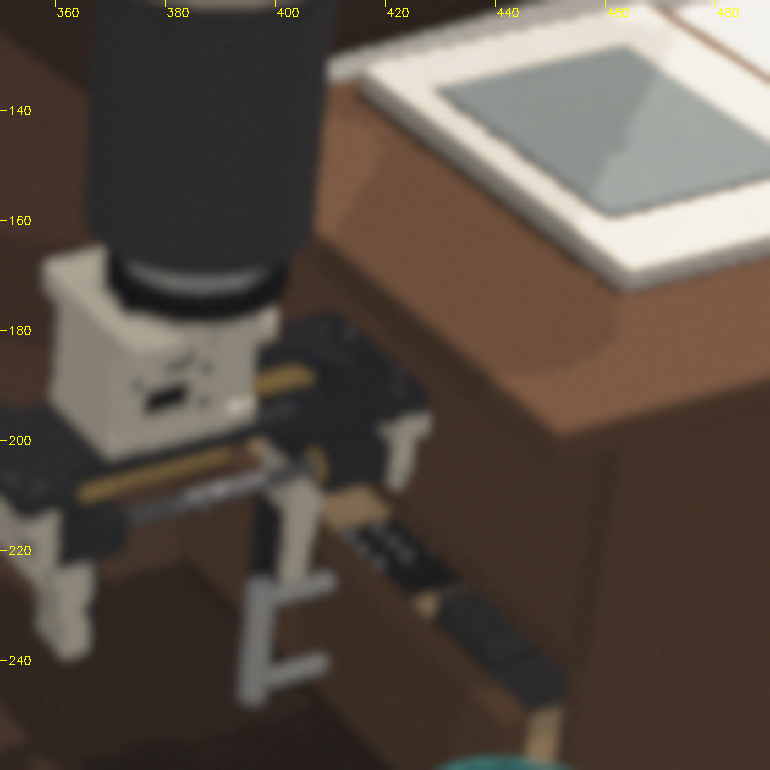

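Request:
step_arm:
  moves:
    - {"dx":-0.2,"dy":0,"dz":0,"yaw":0,"jaw":100}
    - {"dx":-0.4,"dy":0,"dz":0,"yaw":0,"jaw":100}
    - {"dx":-0.7,"dy":0,"dz":0,"yaw":0,"jaw":100}
    - {"dx":-1.0,"dy":0,"dz":-0.01,"yaw":0,"jaw":100}
    - {"dx":-1.3,"dy":0,"dz":-0.01,"yaw":0,"jaw":100}
    - {"dx":-1.6,"dy":0,"dz":-0.01,"yaw":0,"jaw":100}
    - {"dx":-1.9,"dy":0,"dz":-0.02,"yaw":0,"jaw":100}
    - {"dx":-2.2,"dy":0,"dz":-0.02,"yaw":0,"jaw":100}
    - {"dx":-2.5,"dy":0,"dz":-0.02,"yaw":0,"jaw":100}
    - {"dx":-2.7,"dy":0,"dz":-0.02,"yaw":0,"jaw":100}
    - {"dx":-2.85,"dy":0,"dz":-0.02,"yaw":0,"jaw":100}
    - {"dx":-2.85,"dy":0,"dz":-0.02,"yaw":0,"jaw":100}

```text
clock: 5.75
ee_pos: [0.4766, -0.0043, 0.0587]
eef_rot: [[0.08, -0.008, -0.997], [0.997, -0.002, 0.08], [-0.003, -1.0, 0.008]]
wrist_force: [-12.3, -1.0, 9.3]
finger_gap: 0.0877
```

Run:
```python
from h import *
st()
cv2.imwrite("pics/scene6.png",read_camera("scene"));cv2.imwrite("pics/side6.png",read_camera("side"))
```

```text
t 5.75 pos [ 0.4766 -0.0043  0.0587] hdg 85.43 down [-0.008 -0.002 -1.   ] F [-12.3  -1.    9.3] gap 0.0877 ch [-201.7   16.6]
```

View pics/scene6.png

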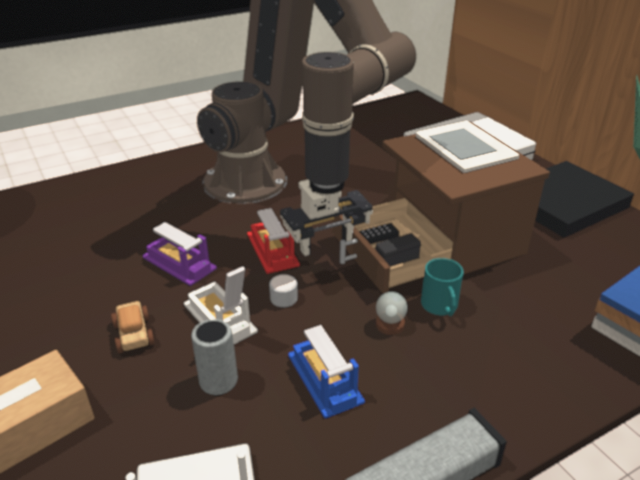

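View pics/side6.png

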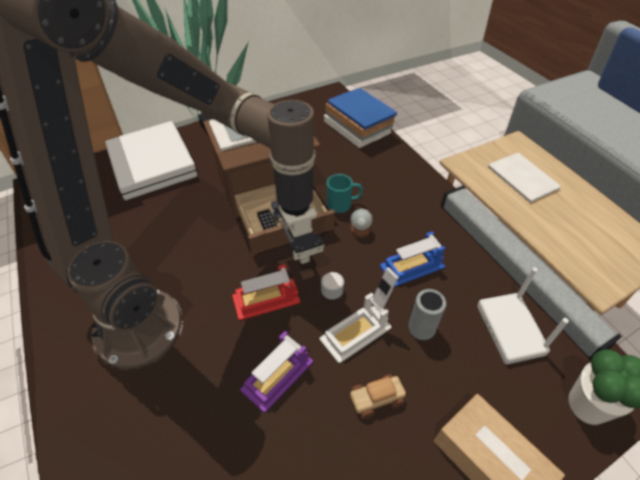

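Request:
step_arm:
  moves:
    - {"dx":0.05,"dy":0,"dz":0.2,"yaw":0,"jaw":100}
    - {"dx":0.05,"dy":0,"dz":0.5,"yaw":0,"jaw":100}
    - {"dx":0.05,"dy":-0.3,"dz":0.5,"yaw":0,"jaw":100}
    - {"dx":0.05,"dy":-1,"dz":0.5,"yaw":0,"jaw":100}
    - {"dx":0.05,"dy":-1.8,"dz":0.4,"yaw":0,"jaw":100}
    - {"dx":0.05,"dy":-2.5,"dz":0.2,"yaw":-1.6,"jaw":100}
    - {"dx":0.3,"dy":-3.2,"dz":0,"yaw":-3.2,"jaw":100}
    - {"dx":0.6,"dy":-3.2,"dz":-0.3,"yaw":-4.8,"jaw":100}
    - {"dx":1,"dy":-3.2,"dz":-0.6,"yaw":-6.4,"jaw":100}
    - {"dx":1.4,"dy":-3.2,"dz":-0.9,"yaw":-8,"jaw":100}
    - {"dx":1.8,"dy":-3.2,"dz":-1.2,"yaw":-9.6,"jaw":90}
    - {"dx":2.2,"dy":-3.2,"dz":-1.5,"yaw":-11.2,"jaw":80}
    - {"dx":2.2,"dy":-3.2,"dz":-1.5,"yaw":-12.8,"jaw":72}
    - {"dx":2.2,"dy":-3.2,"dz":-1.5,"yaw":-14.4,"jaw":72}
    - {"dx":2.2,"dy":-3.2,"dz":-1.5,"yaw":-16,"jaw":72}
    - {"dx":2.2,"dy":-3.2,"dz":-1.5,"yaw":-18,"jaw":72}
    - {"dx":2.2,"dy":-3.2,"dz":-1.5,"yaw":-18,"jaw":72}
    - {"dx":2.2,"dy":-3.2,"dz":-1.5,"yaw":-18,"jaw":72}

```text
clock: 7.65
ee_pos: [0.5647, 0.1018, 0.2196]
eef_rot: [[-0.997, 0.0, -0.082], [0.082, 0.0, -0.997], [-0.0, -1.0, -0.0]]
wrist_force: [0.6, -0.1, -0.5]
finger_gap: 0.0631
```

Run:
```python
from h import *
import pickle
st()
W=camera_info("wrist");cv2.imwrite("pics/wrist7.png",read_camera("wrist"));pickle.dump(W,open("w7.pkl","wb"))
cv2.imwrite("pics/side7.png",read_camera("side"))
cv2.imwrite("pics/scene7.png",read_camera("scene"))
crop("pics/scene7.png","pics/c7.png",330,180,490,320,5)
crop("pics/side7.png","pics/s7.png",210,150,370,280,5)
```

```text
t 7.65 pos [0.5647 0.1018 0.2196] hdg 175.32 down [ 0.  0. -1.] F [ 0.6 -0.1 -0.5] gap 0.0631 ch [-89.2 -63.2]
```

View pics/wrist7.png

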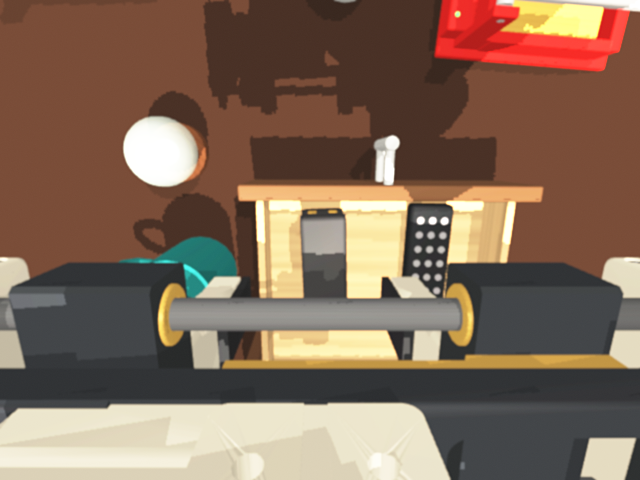

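View pics/c7.png

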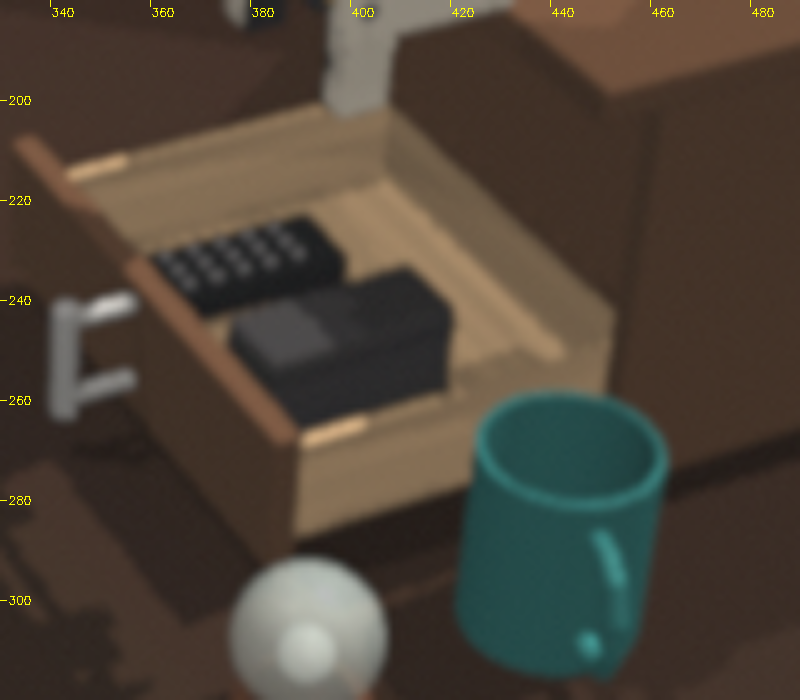

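View pics/s7.png

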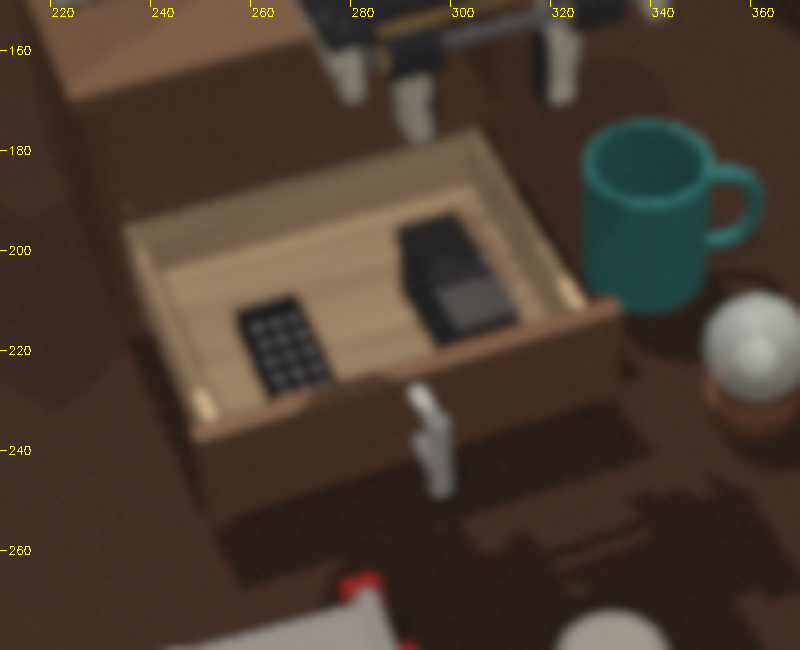

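Run:
```python
from h import *
crop("pics/wrist7.png","pics/w7a.png",230,170,430,310,4)
```

```text
(no output)
```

View pics/w7a.png

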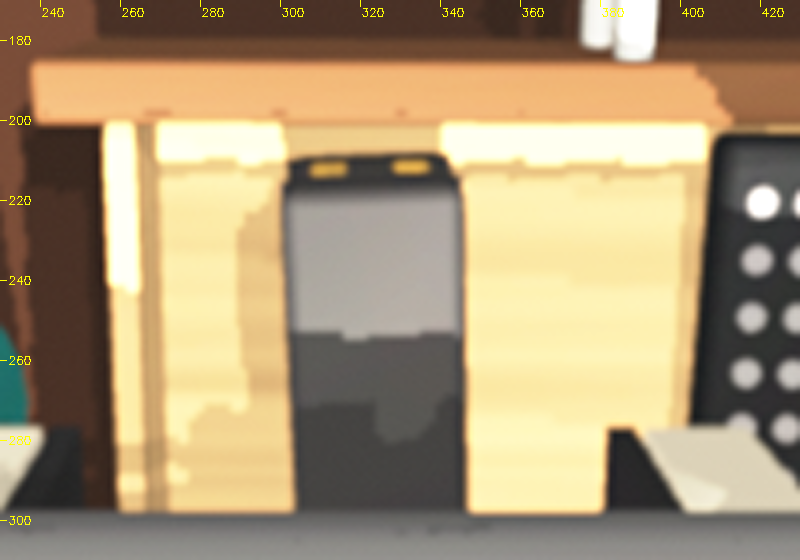

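Run:
```python
from h import *
import pickle
W=pickle.load(open("w7.pkl","rb"))
P=[onz(W,p,.082) for p in[(301.8,217),(345.5,217),(304,297),(346.5,297)]]
for p in P: print(p.round(4),ch(p))
m0=(P[0]+P[1])/2;m1=(P[2]+P[3])/2;d=(m1-m0)[:2];d/=np.linalg.norm(d)
print("width",np.linalg.norm(P[0]-P[1]),np.linalg.norm(P[2]-P[3]),"dir",np.degrees(np.arctan2(d[1],d[0])))
c=m0[:2]+.05*d;print("center",c)
# mug rim, globe
print("mug",onz(W,(200,270),.095))
S=camera_info("side");C=camera_info("scene")
print("back corner check side",onz(S,(290+0,0),.082)[:2] if 0 else "")
print(proj(S,[*c,.082]),proj(C,[*c,.082]))
```

```text
[0.5758 0.0878 0.082 ] [-102.3  -75.4]
[0.5371 0.091  0.082 ] [-102.1  -36.6]
[0.5806 0.1639 0.082 ] [-26.1 -74.5]
[0.5407 0.1671 0.082 ] [-25.9 -34.5]
width 0.03878860819039753 0.04002830307431052 dir 86.80062808457699
center [0.55923096 0.13930202]
mug [0.66900295 0.12542025 0.095     ]
back corner check side 
[[300.56515467 201.98766941]] [[398.03035837 242.17277836]]
```

Request:
step_arm:
  moves:
    - {"dx":0.17,"dy":0,"dz":-0.69,"yaw":-0.2,"jaw":72}
    - {"dx":0.17,"dy":0.5,"dz":-0.69,"yaw":-0.2,"jaw":72}
    - {"dx":0.17,"dy":1.2,"dz":-0.69,"yaw":-0.2,"jaw":72}
    - {"dx":0.17,"dy":1.9,"dz":-0.69,"yaw":-0.2,"jaw":72}
    - {"dx":0.17,"dy":2.4,"dz":-0.69,"yaw":-0.2,"jaw":72}
    - {"dx":0.17,"dy":2.4,"dz":-0.69,"yaw":-0.2,"jaw":72}

```text
clock: 8.4
ee_pos: [0.5565, 0.1357, 0.0962]
eef_rot: [[-0.998, -0.006, -0.063], [0.063, -0.003, -0.998], [0.006, -1.0, 0.003]]
wrist_force: [0.2, -0.3, -0.3]
finger_gap: 0.063
```

Run:
```python
from h import *
import pickle
st()
W=camera_info("wrist");cv2.imwrite("pics/wrist8.png",read_camera("wrist"));pickle.dump(W,open("w8.pkl","wb"))
cv2.imwrite("pics/side8.png",read_camera("side"))
cv2.imwrite("pics/scene8.png",read_camera("scene"))
crop("pics/scene8.png","pics/c8.png",350,180,470,290,6)
crop("pics/side8.png","pics/s8.png",230,140,350,250,6)
```

```text
t 8.4 pos [0.5565 0.1357 0.0962] hdg 176.37 down [-0.006 -0.003 -1.   ] F [ 0.2 -0.3 -0.3] gap 0.063 ch [-56.1 -52.6]
```

View pics/wrist8.png

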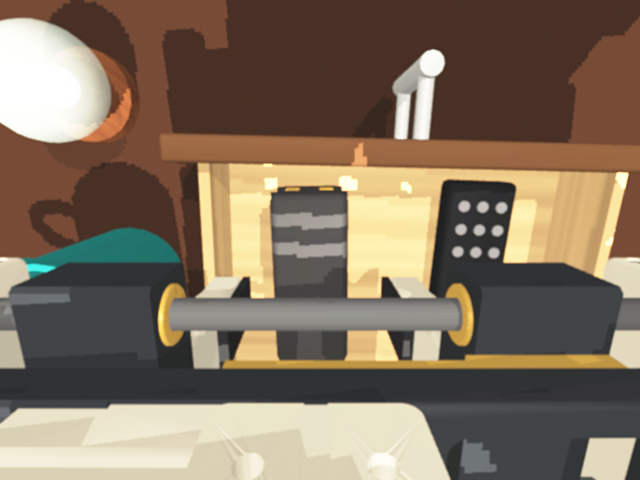

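View pics/c8.png

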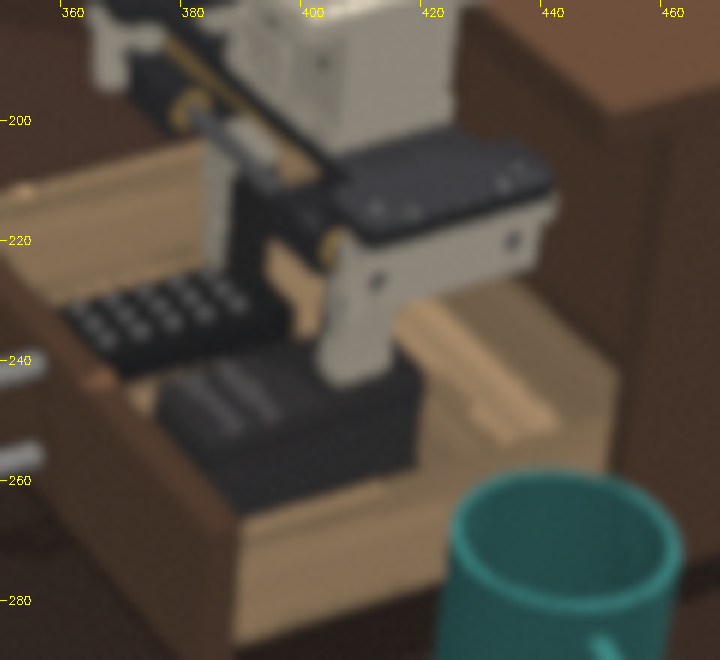

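View pics/s8.png

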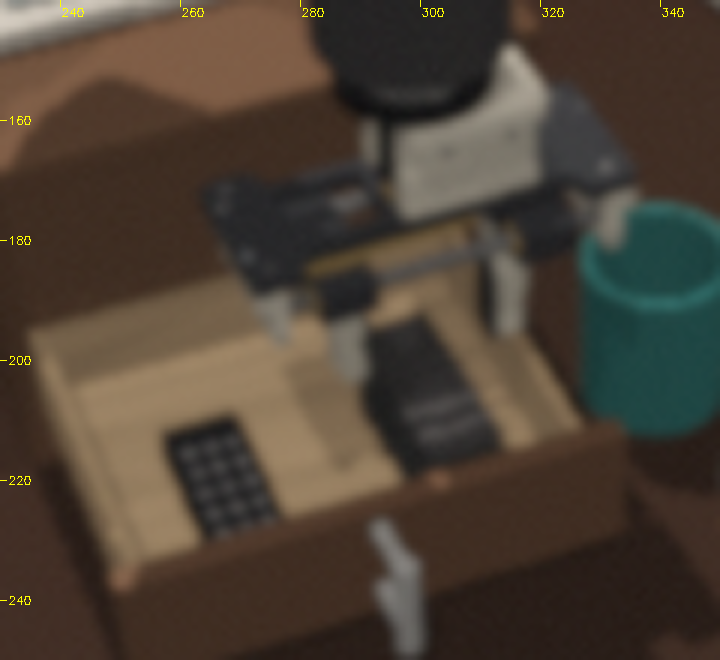

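Run:
```python
from h import *
import pickle
W=pickle.load(open("w8.pkl","rb"))
crop("pics/wrist8.png","pics/w8a.png",220,150,420,370,3.5)
```

```text
(no output)
```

View pics/w8a.png

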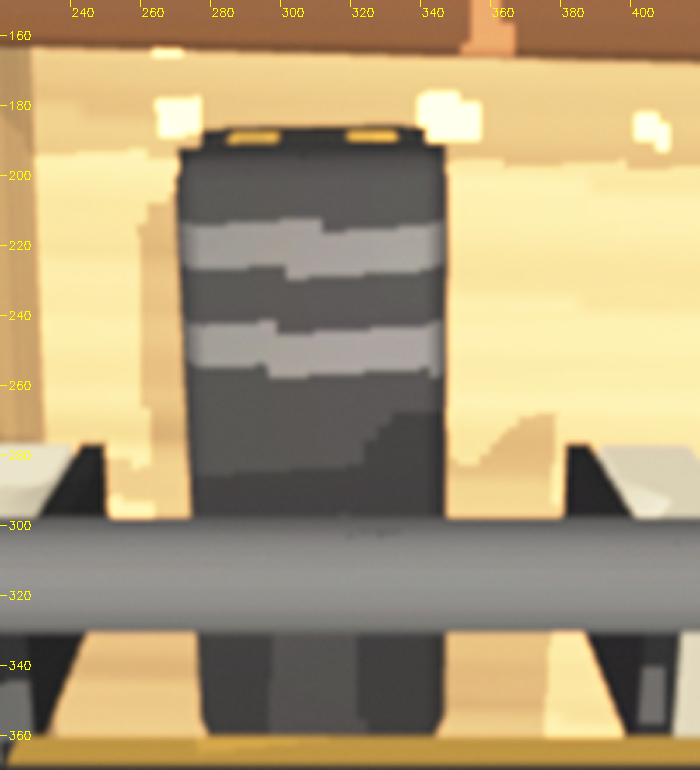

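Run:
```python
from h import *
import pickle
W=pickle.load(open("w8.pkl","rb"))
P=[onz(W,p,.082) for p in[(270.5,193.5),(347,193.5),(274.5,297),(347,297),(279,358),(345,358)]]
for p in P: print(p.round(4),ch(p))
m0=(P[0]+P[1])/2;m1=(P[2]+P[3])/2;d=(m1-m0)[:2];d/=np.linalg.norm(d)
print(np.degrees(np.arctan2(d[1],d[0])), m0[:2]+.05*d)
st()
```

```text
[0.577  0.0877 0.082 ] [-102.4  -76.6]
[0.5374 0.0902 0.082 ] [-102.8  -37. ]
[0.5802 0.145  0.082 ] [-44.9 -75.5]
[0.5398 0.1477 0.082 ] [-45.3 -35. ]
[0.5811 0.1833 0.082 ] [ -6.7 -73.5]
[0.5425 0.1859 0.082 ] [ -7.  -34.9]
87.22340688530466 [0.55963388 0.13890043]
t 8.55 pos [0.5598 0.1371 0.101 ] hdg 176.48 down [ 0.002  0.    -1.   ] F [0.6 0.5 0.9] gap 0.0633 ch [-54.4 -55.7]
```

Request:
step_arm:
  moves:
    - {"dx":0,"dy":0.4,"dz":0,"yaw":-0.1,"jaw":72}
    - {"dx":0,"dy":0.84,"dz":0,"yaw":-0.1,"jaw":72}
    - {"dx":0,"dy":0.84,"dz":0,"yaw":-0.1,"jaw":72}
    - {"dx":0,"dy":0.84,"dz":0,"yaw":-0.1,"jaw":72}
    - {"dx":0,"dy":0.84,"dz":0,"yaw":-0.1,"jaw":30}
    - {"dx":0,"dy":0.84,"dz":0,"yaw":-0.1,"jaw":30}
    - {"dx":0,"dy":0.84,"dz":0,"yaw":-0.1,"jaw":30}
    - {"dx":0,"dy":0.84,"dz":0,"yaw":-0.1,"jaw":30}
    - {"dx":0,"dy":0.84,"dz":0,"yaw":-0.1,"jaw":30}
    - {"dx":0,"dy":0.84,"dz":0,"yaw":-0.1,"jaw":30}

```text
clock: 9.55
ee_pos: [0.5593, 0.137, 0.0584]
eef_rot: [[-0.999, 0.001, -0.052], [0.052, 0.0, -0.999], [-0.001, -1.0, -0.0]]
wrist_force: [-1.5, 0.0, 6.6]
finger_gap: 0.0415
```

Run:
```python
from h import *
st()
cv2.imwrite("pics/scene9.png",read_camera("scene"))
crop("pics/scene9.png","pics/c9.png",350,180,470,290,6)
```

```text
t 9.55 pos [0.5593 0.137  0.0584] hdg 177.01 down [ 0.001  0.    -1.   ] F [-1.5  0.   6.6] gap 0.0415 ch [-54.5 -55.2]
```

View pics/c9.png

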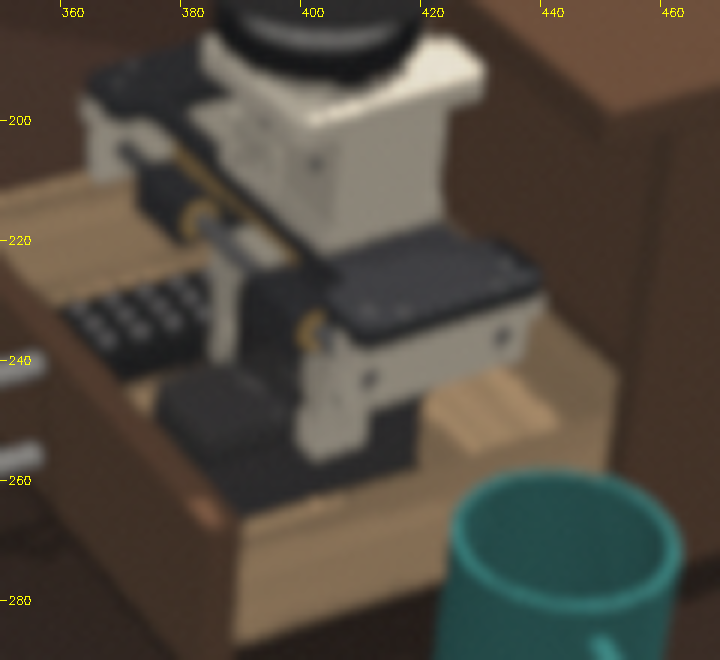

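Request:
step_arm:
  moves:
    - {"dx":0,"dy":-0.3,"dz":0,"yaw":0,"jaw":30}
    - {"dx":0,"dy":-0.8,"dz":0,"yaw":0,"jaw":30}
    - {"dx":0,"dy":-1.4,"dz":0,"yaw":0,"jaw":30}
    - {"dx":0,"dy":-2,"dz":0,"yaw":0,"jaw":30}
    - {"dx":0,"dy":-2.6,"dz":0,"yaw":0,"jaw":30}
    - {"dx":0,"dy":-3.2,"dz":0,"yaw":0,"jaw":30}
    - {"dx":0,"dy":-3.2,"dz":0,"yaw":0,"jaw":30}

```text
clock: 10.3
ee_pos: [0.5607, 0.1375, 0.2218]
eef_rot: [[-0.999, 0.006, -0.052], [0.052, 0.003, -0.999], [-0.006, -1.0, -0.003]]
wrist_force: [0.4, -1.0, -1.7]
finger_gap: 0.0416
```

Run:
```python
from h import *
st()
cv2.imwrite("pics/scene10.png",read_camera("scene"));cv2.imwrite("pics/side10.png",read_camera("side"))
crop("pics/scene10.png","pics/c10.png",340,130,460,240,6)
crop("pics/side10.png","pics/s10.png",230,110,350,220,6)
```

```text
t 10.3 pos [0.5607 0.1375 0.2218] hdg 177.03 down [ 0.006  0.003 -1.   ] F [ 0.4 -1.  -1.7] gap 0.0416 ch [-53.9 -56.6]
```

View pics/c10.png

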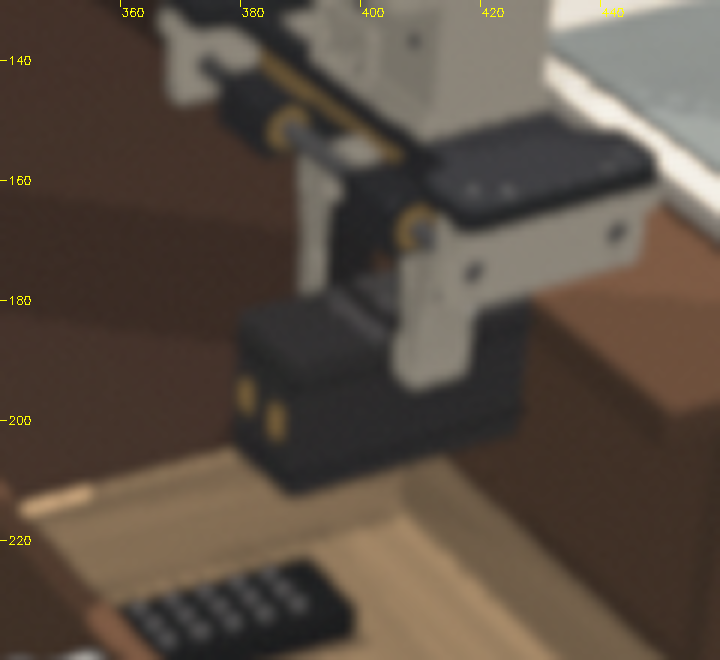

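View pics/s10.png

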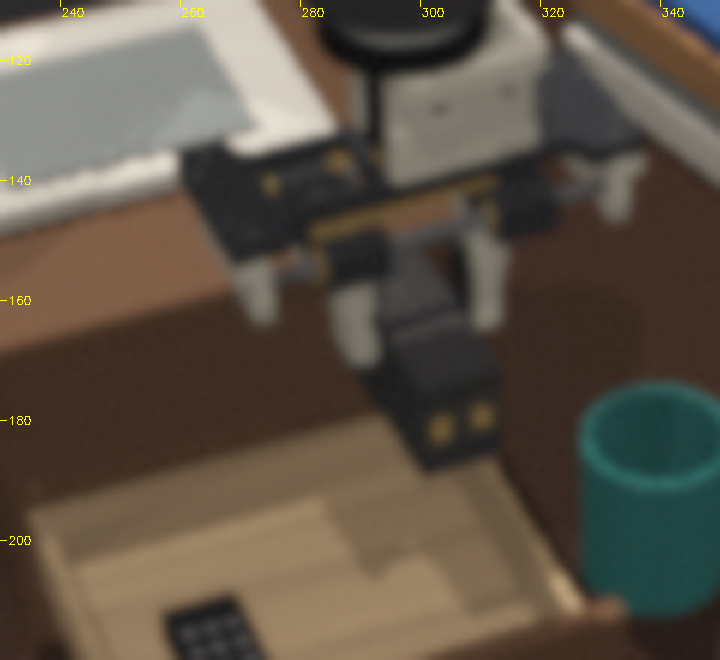

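Run:
```python
from h import *
S=camera_info("side");C=camera_info("scene")
L,w,h=.05,.021,.03
# local x along +y world (length), local y = -x world ; heading 87
ob=[(C,(389.2,212.2),(-L,-w,-h)),(C,(379.2,203.3),(-L,w,-h)),(C,(426.7,202.5),(L,-w,-h)),(C,(379.8,183),(-L,w,h)),(C,(390.5,193),(-L,-w,h)),
(S,(301.7,188.8),(-L,w,-h)),(S,(312.8,185.8),(-L,-w,-h)),(S,(312.5,170.5),(-L,-w,h)),(S,(299,176.3),(-L,w,h))]
def f(q):
    c,s=np.cos(q[3]),np.sin(q[3]);r=[]
    for cam,px,P in ob:
        X=np.array([P[0]*c-P[1]*s,P[0]*s+P[1]*c,P[2]])+q[:3]
        r.append(proj(cam,X)[0]-px)
    return np.ravel(r)
r=least_squares(f,[.56,.138,.215,np.radians(87)],loss='soft_l1')
print(r.x[:3],np.degrees(r.x[3]));print(f(r.x).reshape(-1,2).round(1))
print(f([.5607,.139,.2155,np.radians(87)]).reshape(-1,2).round(1))
```

```text
[0.55822597 0.14320854 0.21105294] 89.73267705890248
[[-0.2  3.7]
 [-1.2  3.3]
 [-0.1  0.8]
 [-0.3 -0.1]
 [ 0.3 -1.2]
 [-2.2  0.5]
 [ 0.1 -1.2]
 [ 0.1 -2.4]
 [-0.3 -3.5]]
[[-2.   2.6]
 [-2.2  2. ]
 [-0.5  0.7]
 [-1.4 -1.5]
 [-1.6 -2.3]
 [-1.7 -0.1]
 [ 0.9 -1.4]
 [ 1.  -2.6]
 [ 0.2 -4.1]]
```

Request:
step_arm:
  moves:
    - {"dx":0.1,"dy":-0.3,"dz":0.4,"yaw":0,"jaw":30}
    - {"dx":0.2,"dy":-0.6,"dz":1.1,"yaw":0.8,"jaw":30}
    - {"dx":0.3,"dy":-0.6,"dz":1.9,"yaw":2.2,"jaw":30}
    - {"dx":0.4,"dy":-0.6,"dz":2.7,"yaw":3.6,"jaw":30}
    - {"dx":0.5,"dy":-0.6,"dz":3.5,"yaw":5,"jaw":30}
    - {"dx":0.6,"dy":-0.6,"dz":4.3,"yaw":6.4,"jaw":30}
    - {"dx":0.7,"dy":-0.6,"dz":5.1,"yaw":7.8,"jaw":30}
    - {"dx":0.8,"dy":-0.6,"dz":5.9,"yaw":9.2,"jaw":30}
    - {"dx":0.9,"dy":-0.6,"dz":6.7,"yaw":10.6,"jaw":30}
    - {"dx":1,"dy":-0.6,"dz":7.4,"yaw":12,"jaw":30}
    - {"dx":1.07,"dy":-0.6,"dz":8,"yaw":13.4,"jaw":30}
    - {"dx":1.07,"dy":-0.6,"dz":8.5,"yaw":14.8,"jaw":30}
    - {"dx":1.07,"dy":-0.6,"dz":8.5,"yaw":15.9,"jaw":30}
    - {"dx":1.07,"dy":-0.6,"dz":8.5,"yaw":15.9,"jaw":30}
    - {"dx":1.07,"dy":-0.6,"dz":8.5,"yaw":15.9,"jaw":30}
    - {"dx":1.07,"dy":-0.6,"dz":8.5,"yaw":15.9,"jaw":30}

```text
clock: 12.0
ee_pos: [0.4829, -0.2844, 0.2474]
eef_rot: [[-0.133, -0.001, -0.991], [0.991, 0.0, -0.133], [0.0, -1.0, 0.001]]
wrist_force: [-0.4, -1.1, -2.4]
finger_gap: 0.0418
```

Run:
```python
from h import *
import pickle
st()
W=camera_info("wrist");cv2.imwrite("pics/wrist11.png",read_camera("wrist"));pickle.dump(W,open("w11.pkl","wb"))
cv2.imwrite("pics/scene11.png",read_camera("scene"));cv2.imwrite("pics/side11.png",read_camera("side"))
crop("pics/side11.png","pics/s11.png",290,230,470,380,4.4)
crop("pics/scene11.png","pics/c11.png",160,180,310,380,4)
```

```text
t 12.0 pos [ 0.4829 -0.2844  0.2474] hdg 97.66 down [-0.001  0.    -1.   ] F [-0.4 -1.1 -2.4] gap 0.0418 ch [-480.5  -10.6]
```

View pics/wrist11.png

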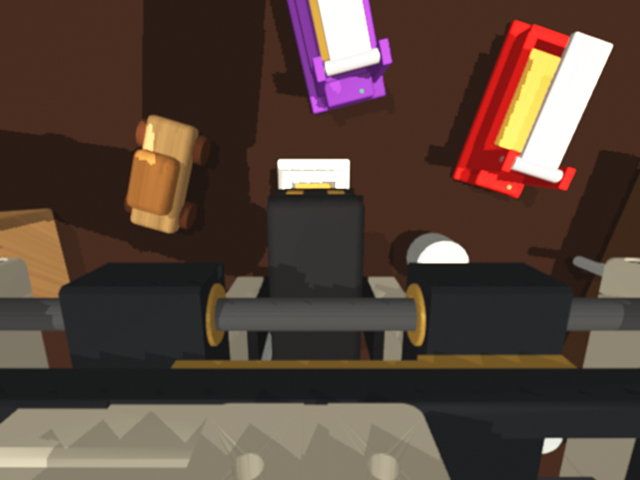

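View pics/s11.png

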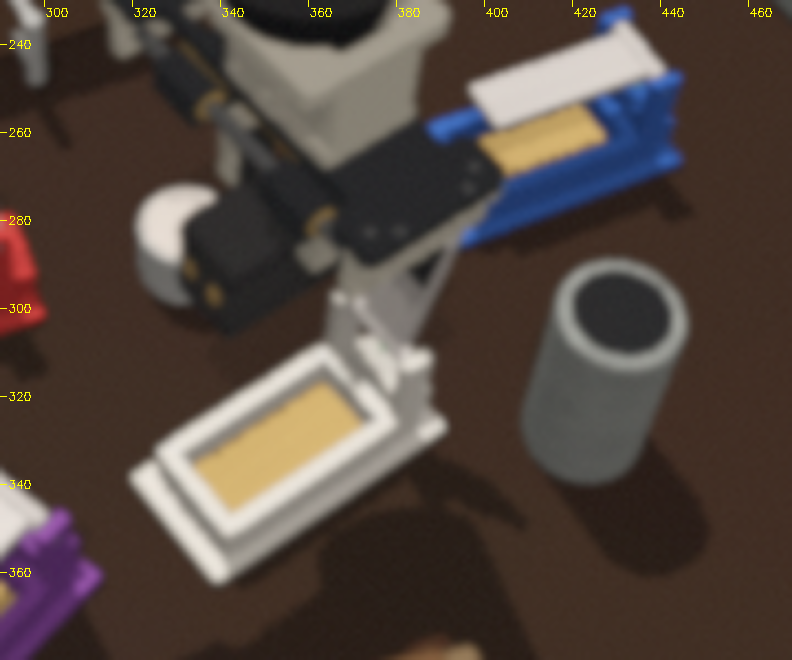

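View pics/c11.png

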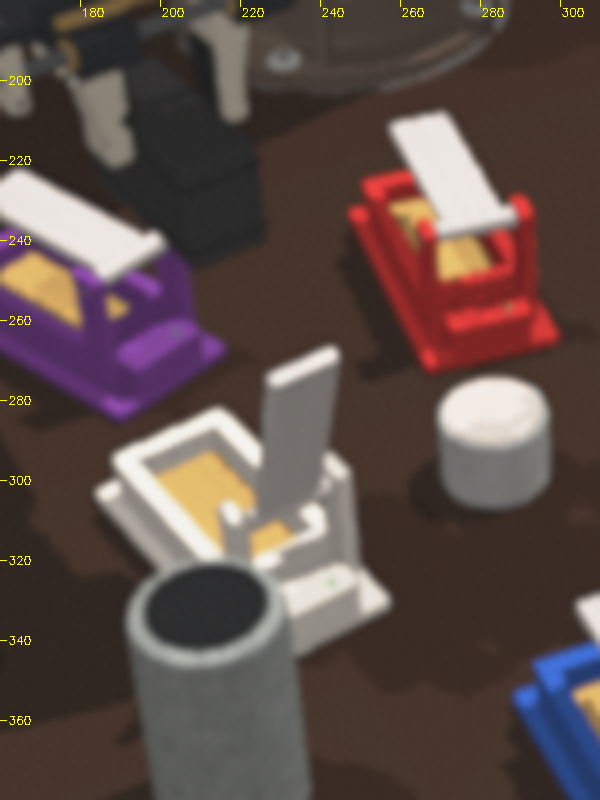

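```bash
cat > cr.py <<'E'
from h import *
import pickle
S=camera_info("side");C=camera_info("scene");W=pickle.load(open("w11.pkl","rb"))
def f(q,full=False):
    p=q[:3];w,hb,xb=q[3:6]
    a,b=.053+w,.024+w
    ob=[(S,(325.7,333.4),(-a,b,.036)),(S,(341.8,352),(-a,-b,.036)),(S,(380.2,325.5),(a,-b,.036)),(S,(363.9,308.9),(a,b,.036)),
    (S,(319.5,338.4),(xb,.041,hb)),(S,(339.5,362.5),(xb,-.041,hb)),(S,(391.6,327.3),(xb+.17,-.041,hb)),
    (C,(188,295.5),(-a,-b,.036)),(C,(215,282.5),(-a,b,.036)),
    (C,(184.3,303.3),(xb,-.041,hb)),(C,(257.5,330),(xb+.17,.041,hb)),
    (W,(278,160),(xb,-.041,hb)),(W,(349.5,160),(xb,.041,hb))]
    return np.concatenate([(proj(c,T2(p,P))[0]-px) for c,px,P in ob])
r=least_squares(f,[.49,-.29,.13,.006,.012,-.068],loss='soft_l1')
E
python3 - <<'E'
from cr import *
print(r.x.round(4),np.degrees(r.x[2]));print(f(r.x).reshape(-1,2).round(1).tolist())
J=r.jac;print(np.sqrt(np.diag(np.linalg.inv(J.T@J))).round(4))
# clamp tip from scene: top edge ends
p=r.x[:3]
for px in [(163+0,0)]: pass
for th in (1.57,1.65,1.75,1.85,1.95):
    t=[.07-.115*np.cos(th),0,.08+.115*np.sin(th)]
    print(th,proj(C,T2(p,t)).round(1),proj(S,T2(p,t)).round(1))
E
```

```text
[ 0.4947 -0.2856  0.1247  0.0085  0.0051 -0.0737] 7.141947824707917
[[-0.3, -2.3], [-0.9, -1.6], [-0.3, -0.6], [-0.0, -1.9], [0.0, -1.4], [-0.9, -1.1], [-0.6, -0.9], [-0.2, -1.0], [-0.5, 0.3], [-0.8, 0.5], [-0.7, 1.4], [-0.9, -0.4], [-0.9, 0.2]]
[0.0015 0.001  0.0111 0.001  0.0026 0.0017]
1.57 [[224.6 260.4]] [[380.8 277.8]]
1.65 [[227.  262.9]] [[383.8 276. ]]
1.75 [[230.2 266.5]] [[387.5 274.1]]
1.85 [[233.3 270.6]] [[391.  272.6]]
1.95 [[236.5 275. ]] [[394.3 271.4]]
```

Request:
step_arm:
  moves:
    - {"dx":-0.05,"dy":0.4,"dz":-0.2,"yaw":0.1,"jaw":30}
    - {"dx":-0.05,"dy":1,"dz":-0.2,"yaw":0.1,"jaw":30}
    - {"dx":-0.05,"dy":1.7,"dz":-0.2,"yaw":0.1,"jaw":30}
    - {"dx":-0.05,"dy":2.3,"dz":-0.2,"yaw":0.1,"jaw":30}
    - {"dx":-0.05,"dy":2.7,"dz":-0.2,"yaw":0.1,"jaw":30}
    - {"dx":-0.05,"dy":2.7,"dz":-0.2,"yaw":0.1,"jaw":30}
    - {"dx":-0.05,"dy":2.7,"dz":-0.2,"yaw":0.1,"jaw":30}

```text
clock: 12.85
ee_pos: [0.4939, -0.286, 0.1132]
eef_rot: [[-0.123, -0.0, -0.992], [0.992, -0.0, -0.123], [-0.0, -1.0, 0.0]]
wrist_force: [0.2, 0.2, -1.5]
finger_gap: 0.0417
```

Run:
```python
from h import *
import pickle
st()
W=camera_info("wrist");cv2.imwrite("pics/wrist12.png",read_camera("wrist"));pickle.dump(W,open("w12.pkl","wb"))
cv2.imwrite("pics/scene12.png",read_camera("scene"));cv2.imwrite("pics/side12.png",read_camera("side"))
crop("pics/wrist12.png","pics/w12a.png",220,90,420,300,3.5)
crop("pics/side12.png","pics/s12.png",290,230,450,380,5)
crop("pics/scene12.png","pics/c12.png",150,230,290,350,5.5)
```

```text
t 12.85 pos [ 0.4939 -0.286   0.1132] hdg 97.07 down [-0. -0. -1.] F [ 0.2  0.2 -1.5] gap 0.0417 ch [-481.2  -21.7]
```

View pics/w12a.png

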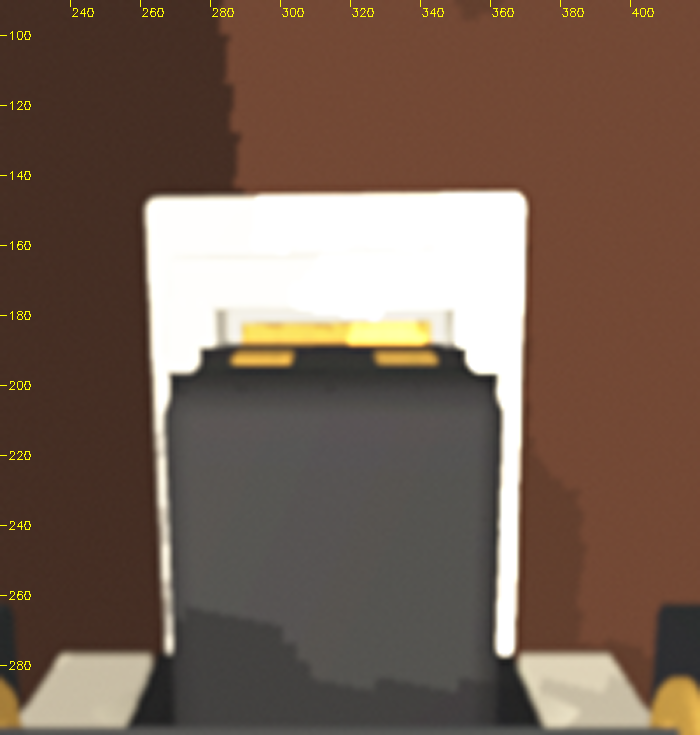

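View pics/s12.png

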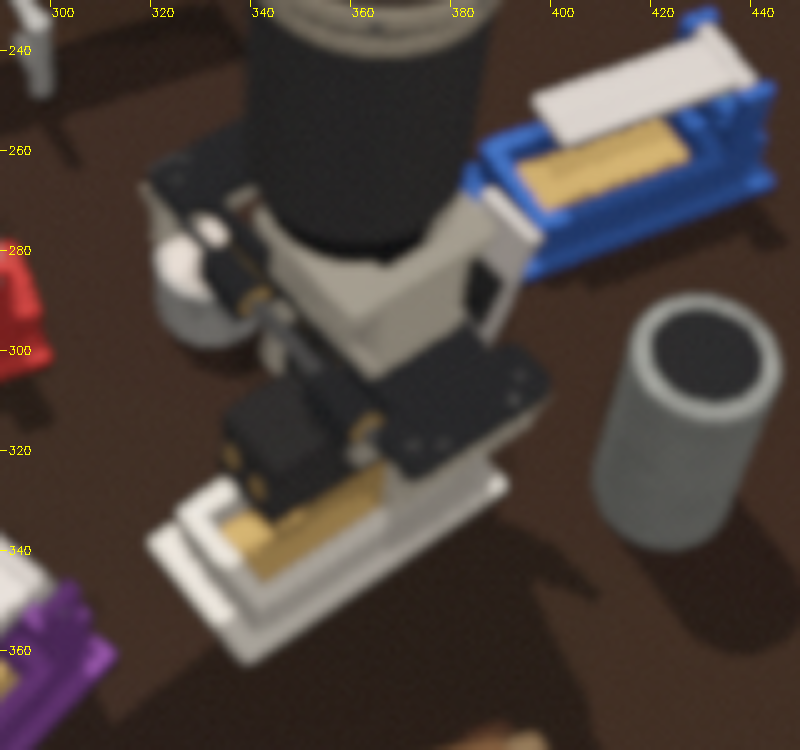

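View pics/c12.png

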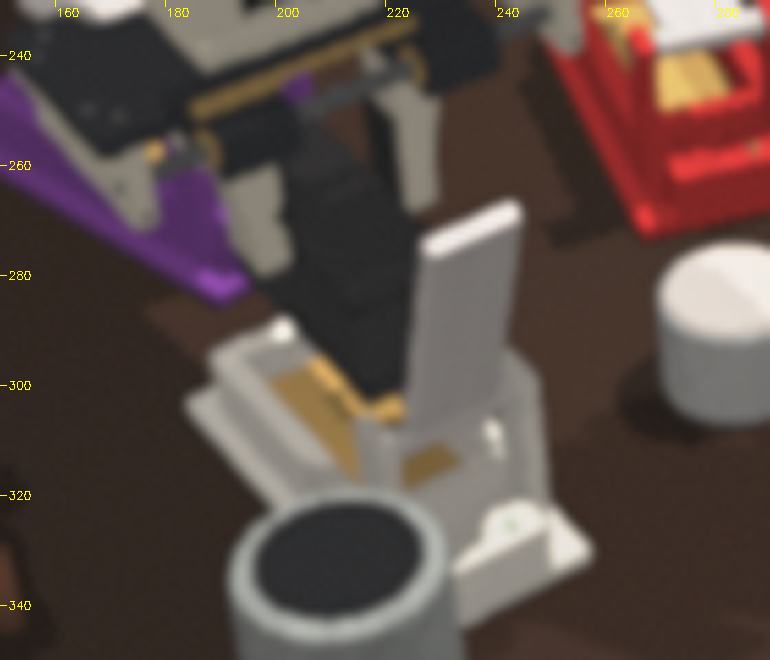

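Run:
```python
from h import *
import pickle
W=pickle.load(open("w12.pkl","rb"))
a=onz(W,(282,178.6),.036);b=onz(W,(349.4,178.6),.036);print(a,b,np.linalg.norm(a-b))
c=onz(W,(262.3,146.3),.005);d=onz(W,(370.6,144.9),.005);print(c,d,np.linalg.norm(c-d))
for P,Q in((a,b),(c,d)):
    e=Q-P; ang=np.arctan2(e[1],e[0])-np.pi/2; print("yaw",np.degrees(ang))
m=(a+b)/2; yaw=np.radians(7.1); print("center from inner",m[:2]+.053*np.array([np.cos(yaw),np.sin(yaw)]))
m=(c+d)/2; print("base mid near",m, "pred",T2([.4947,-.2856,.1247],[[-.0737,0,.005]]))
s=bot.state();t=s["ee_pos"];R=s["eef_rot"]; print(t)
# pack top edge in wrist: x at left 268.5(y 215) right 362.5(y 215), z=t.z-.0065+.03; front edge y~197.5+
z=t[2]+.0235
P=[onz(W,p,z) for p in[(268,210),(363,210),(315,199)]]
for q in P: print((R.T@(q-t)*1000).round(1))
```

```text
[ 0.44638728 -0.31454861  0.036     ] [ 0.44064736 -0.26827962  0.036     ] 0.046623661562852234
[ 0.42625433 -0.33457396  0.005     ] [ 0.41506202 -0.25273093  0.005     ] 0.0826047729830237
yaw 7.071730073541894
yaw 7.787084725698468
center from inner [ 0.49611091 -0.28486324]
base mid near [ 0.42065818 -0.29365244  0.005     ] pred [[ 0.42157228 -0.29476659  0.005     ]]
[ 0.49453085 -0.28622607  0.11431208]
[-18.7 -23.6  44.5]
[ 20.4 -23.6  44.5]
[  0.6 -23.6  49. ]
```

Request:
step_arm:
  moves:
    - {"dx":0,"dy":0.3,"dz":0,"yaw":0,"jaw":30}
    - {"dx":0,"dy":0.6,"dz":0,"yaw":0,"jaw":30}
    - {"dx":0,"dy":0.8,"dz":0,"yaw":0,"jaw":30}
    - {"dx":0,"dy":0.9,"dz":0,"yaw":0,"jaw":30}
    - {"dx":0,"dy":0.96,"dz":0,"yaw":0,"jaw":30}
    - {"dx":0,"dy":0.96,"dz":0,"yaw":0,"jaw":30}

```text
clock: 13.6
ee_pos: [0.4936, -0.2861, 0.0648]
eef_rot: [[-0.122, 0.0, -0.993], [0.993, -0.0, -0.122], [-0.0, -1.0, -0.0]]
wrist_force: [0.6, -0.4, -2.5]
finger_gap: 0.0417
```

Request:
step_arm:
  moves:
    - {"dx":0,"dy":0.06,"dz":0,"yaw":0,"jaw":30}
    - {"dx":0,"dy":0.1,"dz":0,"yaw":0,"jaw":30}
    - {"dx":0,"dy":0.12,"dz":0,"yaw":0,"jaw":30}
    - {"dx":0,"dy":0.12,"dz":0,"yaw":0,"jaw":30}

```text
clock: 14.0
ee_pos: [0.4934, -0.286, 0.0586]
eef_rot: [[-0.122, -0.0, -0.993], [0.993, -0.0, -0.122], [-0.0, -1.0, 0.0]]
wrist_force: [-0.9, 0.9, -2.0]
finger_gap: 0.0415
```

Run:
```python
from h import *
st()
cv2.imwrite("pics/scene13.png",read_camera("scene"));cv2.imwrite("pics/side13.png",read_camera("side"))
crop("pics/side13.png","pics/s13.png",290,250,450,380,5)
crop("pics/scene13.png","pics/c13.png",150,230,290,350,5.5)
```

```text
t 14.0 pos [ 0.4934 -0.286   0.0586] hdg 97.0 down [-0. -0. -1.] F [-0.9  0.9 -2. ] gap 0.0415 ch [-481.3  -21.2]
```

View pics/s13.png

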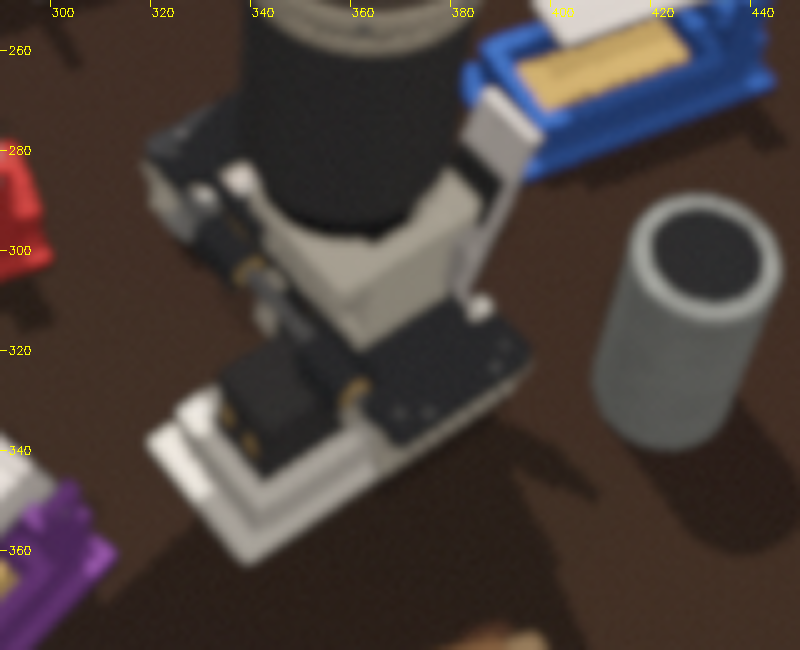

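View pics/c13.png

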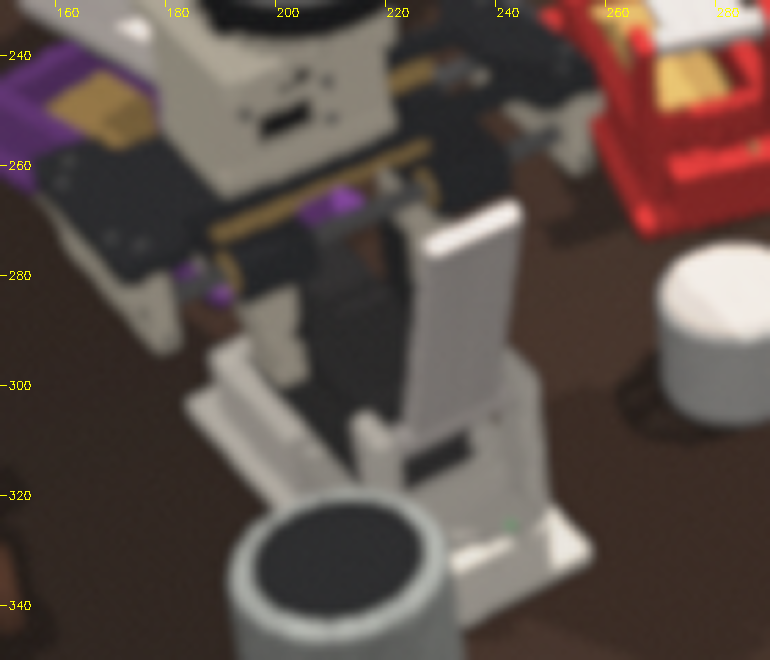

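Request:
step_arm:
  moves:
    - {"dx":0,"dy":0,"dz":0,"yaw":0,"jaw":50}
    - {"dx":0,"dy":0,"dz":0,"yaw":0,"jaw":60}
    - {"dx":0,"dy":0,"dz":0,"yaw":0,"jaw":65}
    - {"dx":0,"dy":0,"dz":0,"yaw":0,"jaw":65}
    - {"dx":0,"dy":-0.3,"dz":0,"yaw":0,"jaw":65}
    - {"dx":0,"dy":-0.8,"dz":0,"yaw":0,"jaw":65}
    - {"dx":0,"dy":-1.5,"dz":0,"yaw":0,"jaw":65}
    - {"dx":0,"dy":-2.3,"dz":0,"yaw":0,"jaw":40}
    - {"dx":0,"dy":-3.2,"dz":0,"yaw":0,"jaw":20}
    - {"dx":0,"dy":-4,"dz":0,"yaw":0,"jaw":0}
    - {"dx":0,"dy":-4,"dz":0,"yaw":0,"jaw":0}
    - {"dx":0,"dy":-4,"dz":0,"yaw":0,"jaw":0}

```text
clock: 15.3
ee_pos: [0.4938, -0.286, 0.2598]
eef_rot: [[-0.122, 0.003, -0.993], [0.993, -0.0, -0.122], [-0.001, -1.0, -0.003]]
wrist_force: [-0.0, 1.2, -1.1]
finger_gap: 0.0224
```

Run:
```python
from h import *
import pickle
st()
W=camera_info("wrist");cv2.imwrite("pics/wrist14.png",read_camera("wrist"));pickle.dump(W,open("w14.pkl","wb"))
cv2.imwrite("pics/scene14.png",read_camera("scene"));cv2.imwrite("pics/side14.png",read_camera("side"))
crop("pics/side14.png","pics/s14.png",290,230,470,380,4.4)
crop("pics/scene14.png","pics/c14.png",150,230,290,350,5.5)
```

```text
t 15.3 pos [ 0.4938 -0.286   0.2598] hdg 97.0 down [ 0.003 -0.    -1.   ] F [-0.   1.2 -1.1] gap 0.0224 ch [-481.2  -21.6]
```

View pics/s14.png

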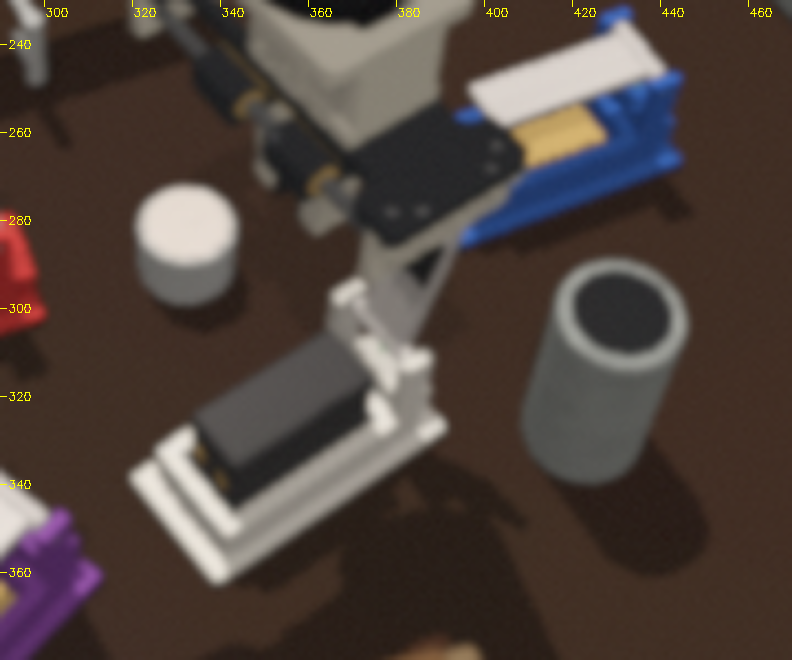

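View pics/c14.png

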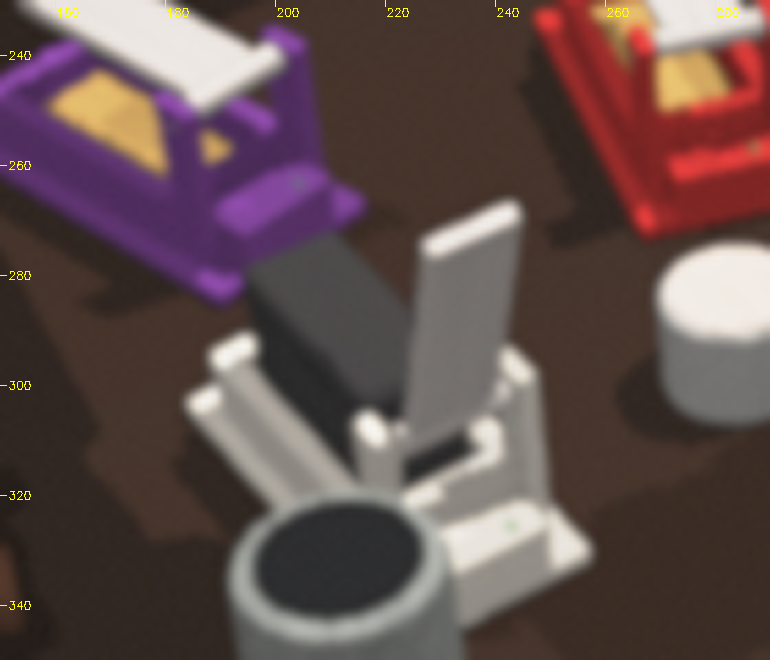

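View pics/wrist14.png

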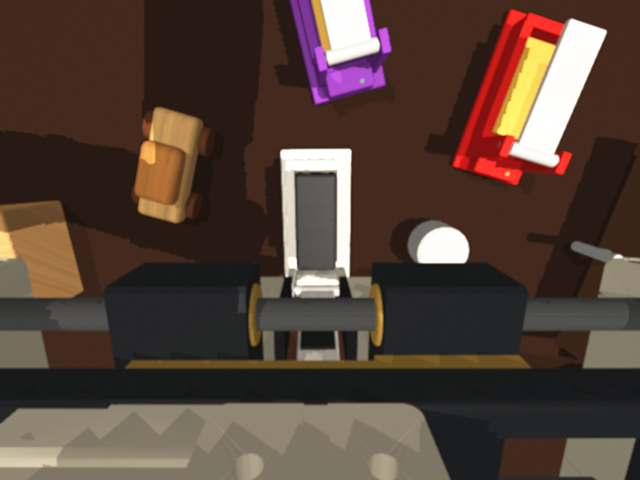

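Request:
step_arm:
  moves:
    - {"dx":0,"dy":0,"dz":-0.6,"yaw":0,"jaw":0}
    - {"dx":0,"dy":0,"dz":-1.4,"yaw":0,"jaw":0}
    - {"dx":0,"dy":0,"dz":-2.2,"yaw":0,"jaw":0}
    - {"dx":0,"dy":0,"dz":-3.05,"yaw":0,"jaw":0}
    - {"dx":0,"dy":0,"dz":-3.05,"yaw":0,"jaw":0}
    - {"dx":0,"dy":0.6,"dz":-3.05,"yaw":0,"jaw":0}
    - {"dx":0,"dy":1.3,"dz":-3.05,"yaw":0,"jaw":0}
    - {"dx":0,"dy":1.9,"dz":-3.05,"yaw":0,"jaw":0}
    - {"dx":0,"dy":1.9,"dz":-3.05,"yaw":0,"jaw":0}
    - {"dx":0,"dy":1.9,"dz":-3.05,"yaw":0,"jaw":0}

```text
clock: 16.45
ee_pos: [0.6444, -0.2677, 0.1633]
eef_rot: [[-0.122, -0.002, -0.993], [0.993, -0.0, -0.122], [-0.0, -1.0, 0.002]]
wrist_force: [0.5, -0.9, 0.6]
finger_gap: 0.0004
```

```bash
cat >> h.py <<'E'
def cp():
    s=bot.state();d=s["ee_pos"][:2]-[.4955,-.2852];y=np.radians(7.1)
    print("cradle x,y,z mm",np.round([(d@[np.cos(y),np.sin(y)])*1000,(d@[-np.sin(y),np.cos(y)])*1000,s["ee_pos"][2]*1000],1),"F",s["wrist_force"].round(1),"gap",round(s["finger_gap"],4),"t",s["clock"])
E
python3 - <<'E'
from h import *
cp()
cv2.imwrite("pics/scene15.png",read_camera("scene"));cv2.imwrite("pics/side15.png",read_camera("side"))
crop("pics/side15.png","pics/s15.png",310,190,470,340,5)
crop("pics/scene15.png","pics/c15.png",150,200,310,350,5)
E
```

```text
cradle x,y,z mm [149.9  -1.  163.3] F [ 0.5 -0.9  0.6] gap 0.0004 t 16.45
```

View pics/s15.png

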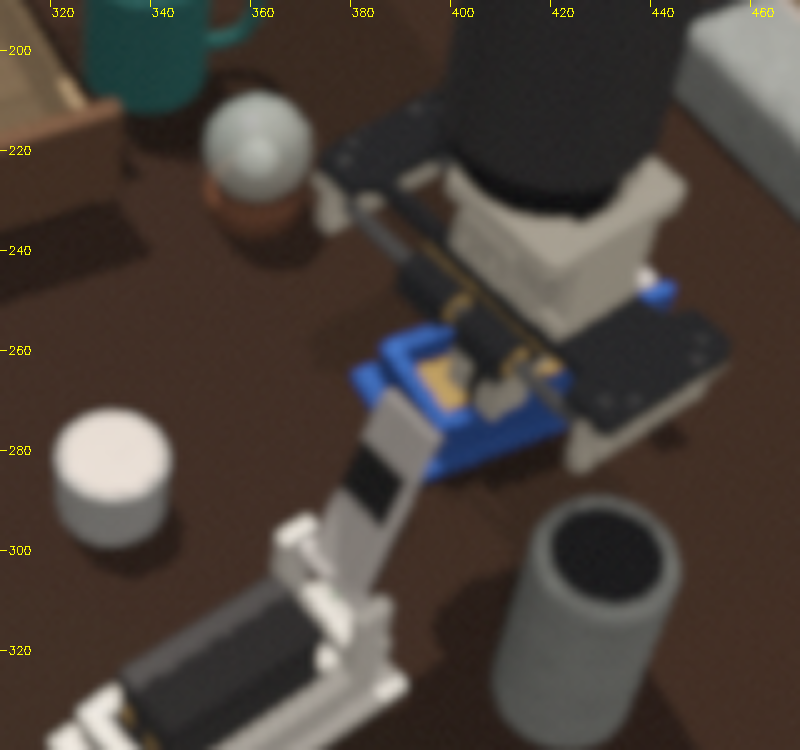

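View pics/c15.png

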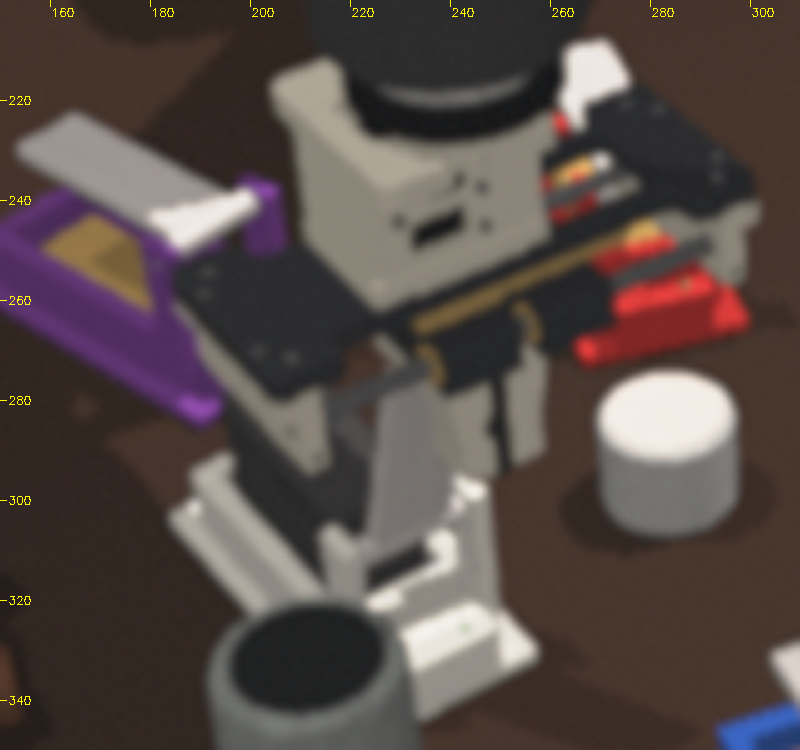

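Request:
step_arm:
  moves:
    - {"dx":0,"dy":0.1,"dz":0.3,"yaw":0,"jaw":0}
    - {"dx":0,"dy":0.1,"dz":0.5,"yaw":0,"jaw":0}
    - {"dx":0,"dy":0.1,"dz":0.7,"yaw":0,"jaw":0}
    - {"dx":0,"dy":0.1,"dz":0.9,"yaw":0,"jaw":0}
    - {"dx":0,"dy":0.1,"dz":1.1,"yaw":0,"jaw":0}
    - {"dx":0,"dy":0.1,"dz":1.3,"yaw":0,"jaw":0}
    - {"dx":0,"dy":0.1,"dz":1.3,"yaw":0,"jaw":0}

```text
clock: 17.25
ee_pos: [0.5787, -0.2755, 0.159]
eef_rot: [[-0.121, -0.0, -0.993], [0.993, 0.0, -0.121], [0.0, -1.0, 0.0]]
wrist_force: [-0.1, 0.3, 0.6]
finger_gap: 0.0002
```

Run:
```python
from h import *
cp()
cv2.imwrite("pics/side16.png",read_camera("side"))
crop("pics/side16.png","pics/s16.png",310,190,470,340,5)
```

```text
cradle x,y,z mm [ 83.8  -0.7 159. ] F [-0.1  0.3  0.6] gap 0.0002 t 17.25
```

View pics/s16.png

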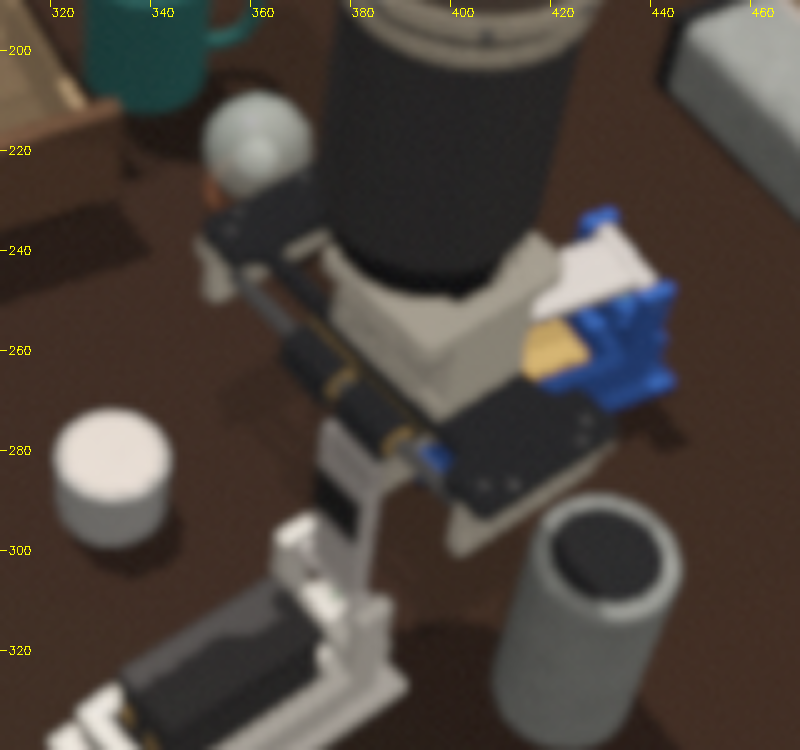

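Request:
step_arm:
  moves:
    - {"dx":0,"dy":0,"dz":0.2,"yaw":0,"jaw":0}
    - {"dx":0,"dy":0,"dz":0.43,"yaw":0,"jaw":0}
    - {"dx":0,"dy":0.06,"dz":0.65,"yaw":0,"jaw":0}
    - {"dx":0,"dy":0.14,"dz":0.87,"yaw":0,"jaw":0}
    - {"dx":0,"dy":0.26,"dz":1.06,"yaw":0,"jaw":0}
    - {"dx":0,"dy":0.39,"dz":1.25,"yaw":0,"jaw":0}
    - {"dx":0,"dy":0.56,"dz":1.4,"yaw":0,"jaw":0}
    - {"dx":0,"dy":0.74,"dz":1.55,"yaw":0,"jaw":0}

```text
clock: 18.1
ee_pos: [0.5022, -0.2851, 0.1211]
eef_rot: [[-0.122, -0.001, -0.993], [0.993, -0.0, -0.122], [-0.0, -1.0, 0.001]]
wrist_force: [1.7, -1.5, 3.3]
finger_gap: -0.0001
```

Run:
```python
from h import *
cp()
cv2.imwrite("pics/side17.png",read_camera("side"))
cv2.imwrite("pics/scene17.png",read_camera("scene"))
crop("pics/side17.png","pics/s17.png",290,210,450,370,5)
crop("pics/scene17.png","pics/c17.png",150,220,290,350,5.5)
```

```text
cradle x,y,z mm [  6.7  -0.7 121.1] F [ 1.7 -1.5  3.3] gap -0.0001 t 18.1
```

View pics/s17.png

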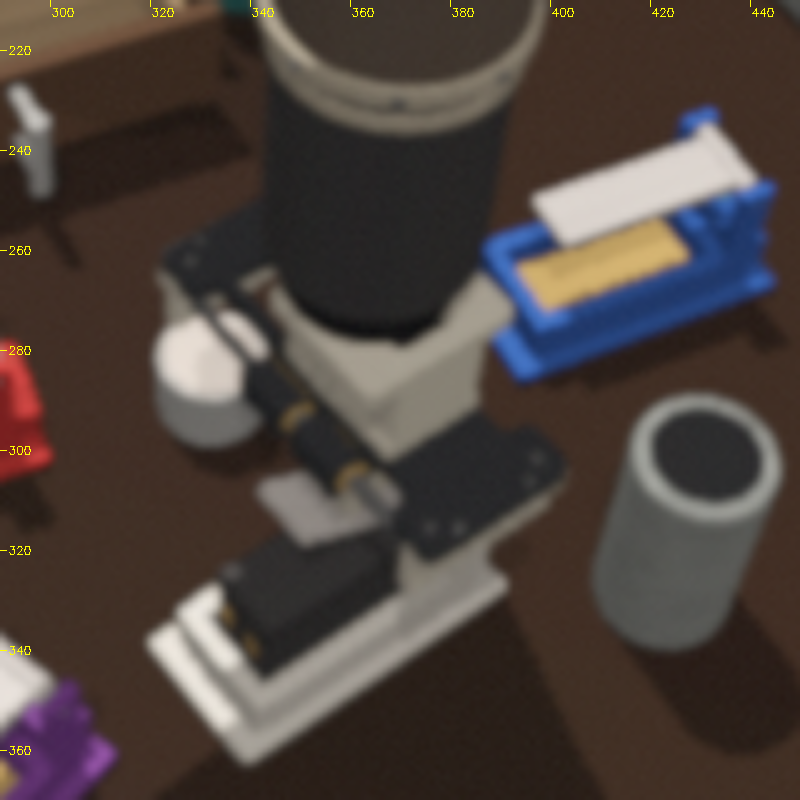

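View pics/c17.png

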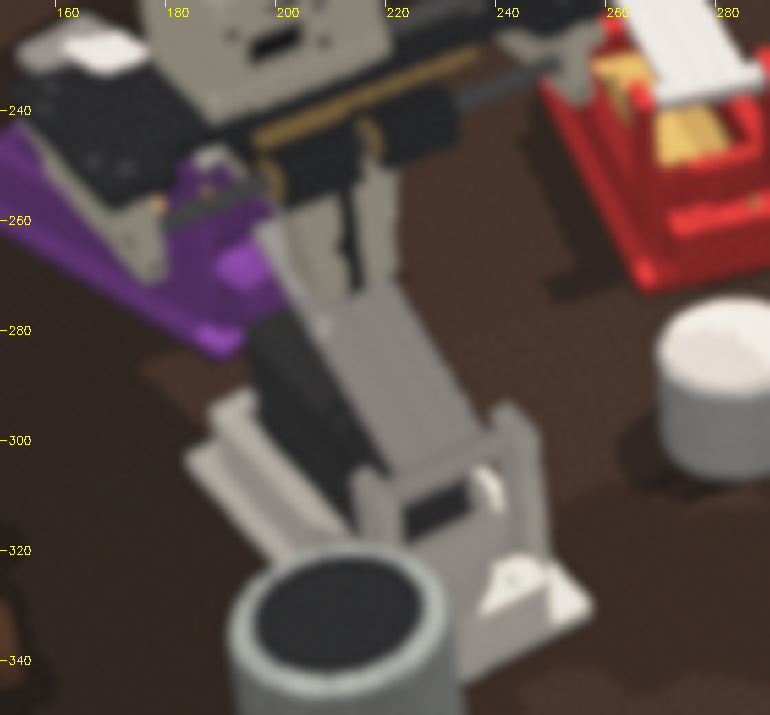

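Request:
step_arm:
  moves:
    - {"dx":0,"dy":0.17,"dz":0.18,"yaw":0,"jaw":0}
    - {"dx":0,"dy":0.35,"dz":0.35,"yaw":0,"jaw":0}
    - {"dx":0,"dy":0.48,"dz":0.4,"yaw":0,"jaw":0}
    - {"dx":0,"dy":0.6,"dz":0.44,"yaw":0,"jaw":0}
    - {"dx":0,"dy":0.7,"dz":0.44,"yaw":0,"jaw":0}
    - {"dx":0,"dy":0.77,"dz":0.44,"yaw":0,"jaw":0}
    - {"dx":0,"dy":0.77,"dz":0.44,"yaw":0,"jaw":0}

```text
clock: 18.9
ee_pos: [0.4806, -0.2874, 0.0823]
eef_rot: [[-0.122, -0.002, -0.993], [0.993, 0.0, -0.122], [0.001, -1.0, 0.002]]
wrist_force: [1.1, 0.1, 0.2]
finger_gap: 0.0004
```

Run:
```python
from h import *
cp()
```

```text
cradle x,y,z mm [-15.   -0.3  82.3] F [1.1 0.1 0.2] gap 0.0004 t 18.9
```

Request:
step_arm:
  moves:
    - {"dx":0,"dy":0.04,"dz":0,"yaw":0,"jaw":0}
    - {"dx":0,"dy":0.08,"dz":0,"yaw":0,"jaw":0}
    - {"dx":0,"dy":0.1,"dz":0,"yaw":0,"jaw":0}
    - {"dx":0,"dy":0.1,"dz":0,"yaw":0,"jaw":0}

```text
clock: 19.3
ee_pos: [0.481, -0.2874, 0.0784]
eef_rot: [[-0.122, -0.001, -0.993], [0.993, 0.0, -0.122], [0.0, -1.0, 0.001]]
wrist_force: [-4.1, 0.1, 7.5]
finger_gap: 0.0004
```

Run:
```python
from h import *
cp()
cv2.imwrite("pics/side18.png",read_camera("side"))
cv2.imwrite("pics/scene18.png",read_camera("scene"))
crop("pics/side18.png","pics/s18.png",290,210,450,370,5)
crop("pics/scene18.png","pics/c18.png",150,220,290,350,5.5)
```

```text
cradle x,y,z mm [-14.7  -0.4  78.4] F [-4.1  0.1  7.5] gap 0.0004 t 19.3
```

View pics/c18.png

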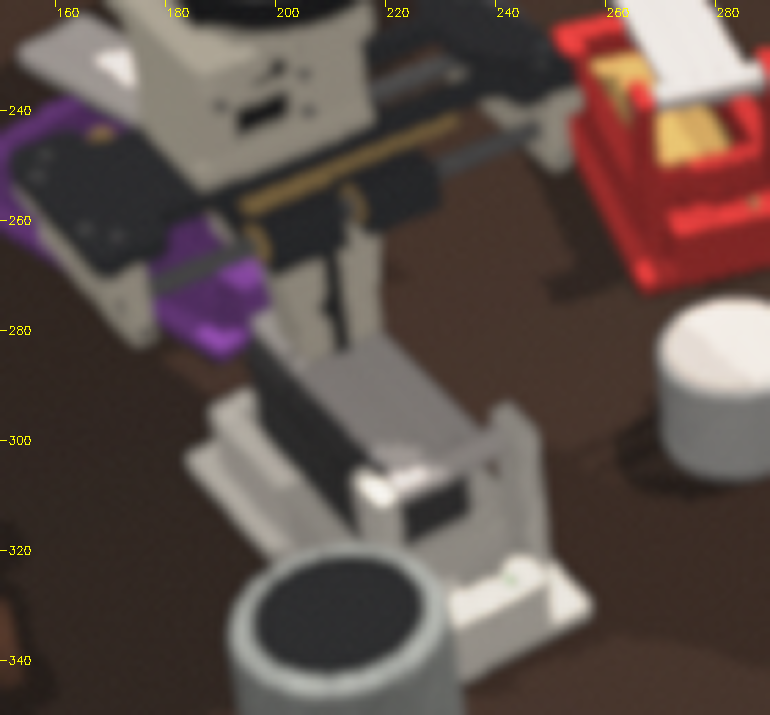

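View pics/s18.png

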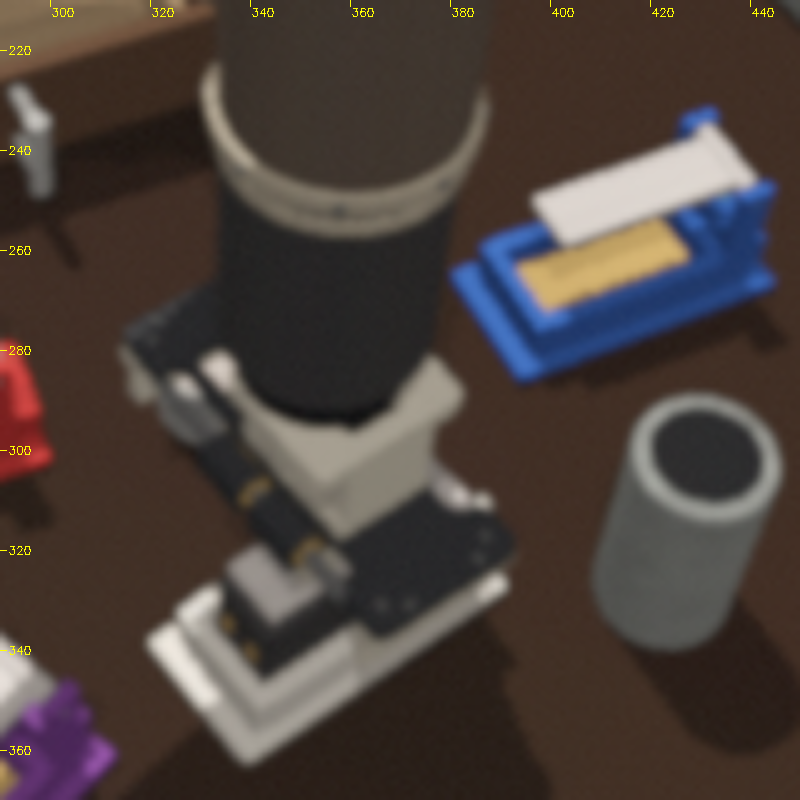

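Request:
step_arm:
  moves:
    - {"dx":0,"dy":0.04,"dz":0,"yaw":0,"jaw":0}
    - {"dx":0,"dy":0.08,"dz":0,"yaw":0,"jaw":0}
    - {"dx":0,"dy":0.08,"dz":0,"yaw":0,"jaw":0}

```text
clock: 19.7
ee_pos: [0.4812, -0.2876, 0.078]
eef_rot: [[-0.123, 0.0, -0.992], [0.992, -0.001, -0.123], [-0.001, -1.0, -0.0]]
wrist_force: [-14.3, 9.3, 39.1]
finger_gap: 0.0006
```

Request:
step_arm:
  moves:
    - {"dx":0,"dy":-0.08,"dz":0,"yaw":0,"jaw":0}
    - {"dx":0,"dy":-0.3,"dz":0,"yaw":0,"jaw":0}
    - {"dx":0,"dy":-1,"dz":0,"yaw":0,"jaw":0}
    - {"dx":0,"dy":-2,"dz":0,"yaw":0,"jaw":0}
    - {"dx":0,"dy":-3,"dz":0.5,"yaw":0,"jaw":0}
    - {"dx":0,"dy":-3.6,"dz":1,"yaw":0,"jaw":0}
    - {"dx":0.8,"dy":-3.6,"dz":1,"yaw":0,"jaw":0}
    - {"dx":1.6,"dy":-3.6,"dz":1,"yaw":0,"jaw":0}
    - {"dx":2.4,"dy":-3.6,"dz":1,"yaw":0,"jaw":0}
    - {"dx":3.2,"dy":-3.6,"dz":1,"yaw":0,"jaw":0}
    - {"dx":3.2,"dy":-3.6,"dz":1,"yaw":0,"jaw":0}
    - {"dx":3.2,"dy":-3.6,"dz":1,"yaw":0,"jaw":0}

```text
clock: 20.9
ee_pos: [0.4128, -0.1338, 0.2547]
eef_rot: [[-0.125, 0.001, -0.992], [0.992, 0.0, -0.125], [0.0, -1.0, -0.001]]
wrist_force: [0.4, 0.2, 0.7]
finger_gap: 0.0005
```

Run:
```python
from h import *
cp()
cv2.imwrite("pics/side19.png",read_camera("side"))
cv2.imwrite("pics/scene19.png",read_camera("scene"))
crop("pics/side19.png","pics/s19.png",290,240,450,370,5)
crop("pics/scene19.png","pics/c19.png",150,240,290,350,5.5)
S=camera_info("side");C=camera_info("scene");p=[.4955,-.2852,.124]
for th in(0,.05,.1):
  for y in(-.018,.018):
    X=T2(p,[[.07-.115*np.cos(th)+.006*np.sin(th),y,.08+.115*np.sin(th)+.006*np.cos(th)]])
    print(th,y,proj(S,X).round(1),proj(C,X).round(1))
```

```text
cradle x,y,z mm [-63.4 160.4 254.7] F [0.4 0.2 0.7] gap 0.0005 t 20.9
0 -0.018 [[343.8 332.3]] [[194.9 278. ]]
0 0.018 [[334.9 321.4]] [[210.1 271.5]]
0.05 -0.018 [[344.1 331. ]] [[194.7 276. ]]
0.05 0.018 [[335.1 320.1]] [[210.  269.5]]
0.1 -0.018 [[344.4 329.6]] [[194.5 274. ]]
0.1 0.018 [[335.4 318.7]] [[209.8 267.5]]
```

View pics/s19.png

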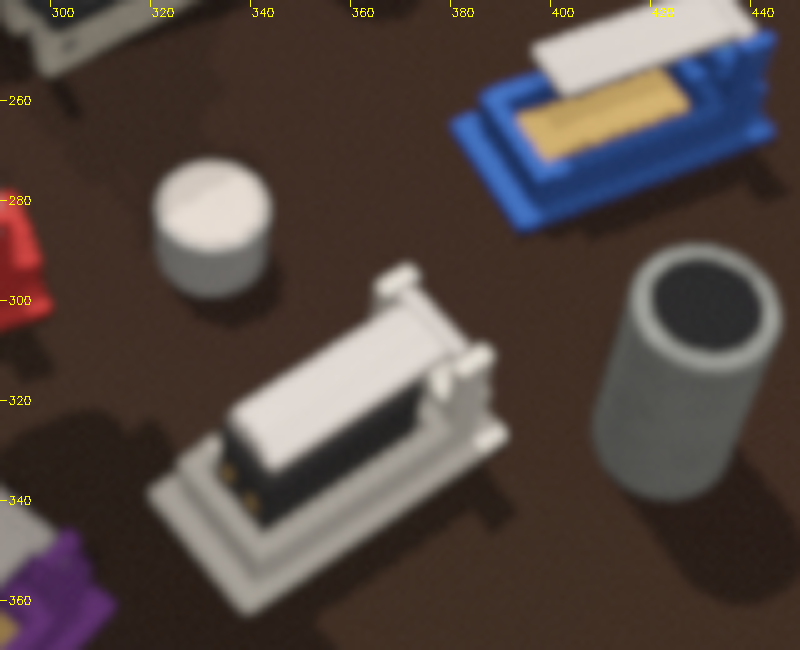

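View pics/c19.png

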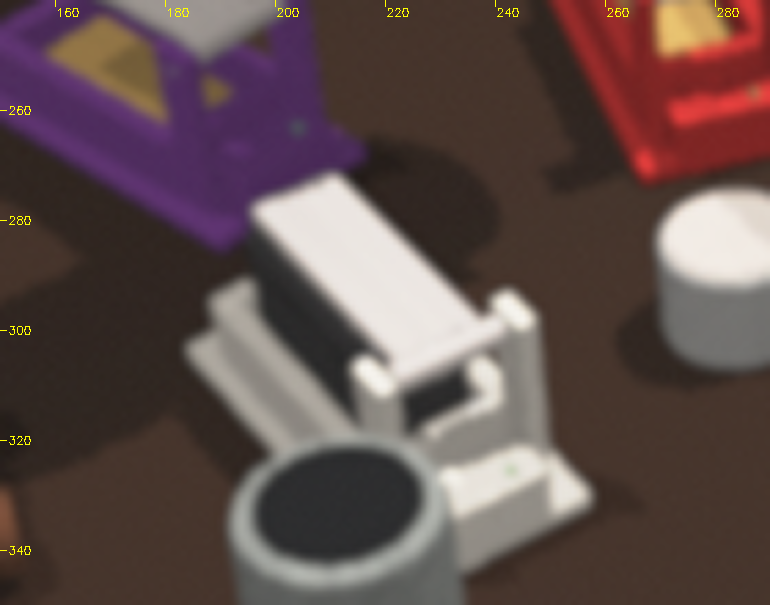

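View pics/side19.png

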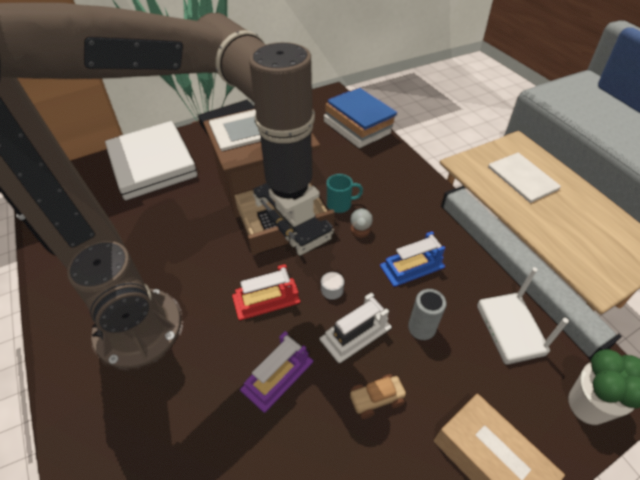

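Run:
```python
from h import *
st(); print(bot.job_done())
```

```text
t 21.0 pos [ 0.4127 -0.135   0.2543] hdg 97.0 down [ 0. -0. -1.] F [ 0.2  0.1 -0. ] gap 0.0006 ch [-336.8   70.6]
the job is handed in; nothing more can be done
None
```

The pack is in the white cradle with the clamp closed over it, and the job was handed in at 21 s of the 67 s allowed.

**What I did**
- **Drawer:** I hooked one finger of the open gripper behind the handle bar and pulled it open about 163 mm. The interface offers no tilt, so I kept the tool upright and slid the gripper in under the board instead of leaning it.
- **Pack:** I gripped it across its width, lifted it out and lowered it into the white cradle's pocket without forcing it, then let go.
- **Clamp:** I pushed it over from behind with the closed fingers and pressed it down until it stopped.

**Last checks**
- **Clamp closed:** At the end the arm gave only 0.4 mm while the wrist force rose from 8 to 39 N. In the pictures taken after I backed off, the tip lies where a fully closed clamp should be: within about 1 px in the scene camera and 2 px in the side camera. The side camera had read about 1.5 px off in that direction all along.
- **Other objects:** The remote is still in the drawer. The mug, globe, tin, car and speaker look unmoved, and the arm is clear with no contact force.

**What disagreed**
- **Fingertips:** In all three cameras the fingertips appear about 7 mm behind the reported TCP, not 19 mm ahead of it. The contact heights at the clamp agreed with the pictures.
- **Pressing force:** The wrist-force reading of about 39 N (about 43 N counting its sideways part) came from the fingertips on the clamp, not from the arm or gripper body. It is still close to the 40 N limit set for those.
- **Refused call:** My first move call was refused because it left out some fields, so nothing moved.

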